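# Nest the fuses by size and hold the sprung probe on the marked terminal

### The arm

A 6-joint arm with a two-finger parallel gripper is mounted at the origin on the work surface. World frame = base frame: x ahead of the robot, y to its left, z up, the work surface at z = 0. Lengths are in mm, angles in rad, forces in N, time in s.
With the tool pointing down it reaches from about 325 to 1000 mm from the base axis. Payload 5.1 kg.
Tool frame: the origin (TCP) lies at the very end of the fingers, on their centre line; the grasp point (between the pads) lies 19 mm behind it (robot.tcp_to_grasp is the distance from the TCP to the grasp point, in mm); z points along the fingers, y is the direction in which the jaws open and shut (so a half turn about z gives the same grasp; the last joint's range is limited). The gripper opens to 85 mm and grips with 20 to 120 N. Pads are 22 mm wide; open, the fingers measure 114 mm over their backs; the gripper's body (76 mm by 85 mm) begins 54 mm behind the grasp point. The pads swing forward as they close: fully open they stand 13 mm farther back than shut.
Start: joints at [1.196, 0.124, 1.65, -0, 1.367, -0.083], TCP at [187.011, 622.504, 231.322] pointing down, gripper open.
Joint ranges: [-2.61, 2.61], [-1.02, 2.33], [0.03, 2.71], [-1.35, 4.49], [0.32, 2.68], [-2.91, 2.91]. Speed limits (rad/s): [2.57, 2.57, 3.14, 3.14, 3.14, 3.14].

### API

Orientations are given as a rotation vector (axis times angle).
In Python, from workcell import robot gives the robot as it stands.
- The arm moves only by the tool jog_arm, never from a script. Its argument "series" is a list of rows, each a list of 7 numbers: the shift along the tool's x, y, z in m, then the turn, a rotation vector about the tool's x, y, z in rad, then the opening, from -1 (shut) to 1 (fully open). In form: [[tx, ty, tz, ax, ay, az, claw], ...]. A call has 1 to 12 rows; each row shifts and turns the commanded pose from where the row before left it, along the tool's axes as they then stand; what a row does not reach is not made up. A row lasts 1/12 s, in which the tool goes at most 41.7 mm and 7.16 degrees, less where a joint would pass 70% of its speed; a pose out of reach is approached as far as the arm can. A call is refused whole if a number of a shift passes 0.0417 or a number of a turn 0.125, either way. A call with a gripper value outside its range is refused whole. The fingers move at their own pace and stop on an object; "newtons" is the grip in N (left out, the last holds). Time passes only in rows, so rows that do not move let the fingers close. It gives the time, the measured TCP pose, the force and the opening at its end, in the units of the state.
- robot.sense(): the state, without advancing time (a new reading comes with each control period).
- robot.get_image(name): name is "side" or "top" or "wrist"; returns a dict with "img" (384x512x3 uint8, red, green, blue), "depth" (384x512 float32, mm along the optical axis (not along the pixel's ray), 0 where there is no reading), "fx", "fy", "cx", "cy" (pixels), "distortion" ([k1, k2, p1, p2, k3] as OpenCV has them; the pictures are not rectified), "world_to_cam" (4x4, takes a point from world to camera coordinates). Camera axes: x right, y up, looking along -z (the intrinsics and any distortion apply to the point x, -y, -z); pixel columns grow to the right and rows downward; lengths in mm; the calibration is good to about 2 mm. A picture is of the moment at which its call begins.
- robot.finish_job(): hands the job in, once; it reports no verdict.
The state is a dict: "clock": time; "joint_positions": joint angles; "qd": joint speeds; "joint_efforts": joint torques, N m; "tcp_pos": TCP position; "eef_rot": TCP orientation; "ft_force": force on the tool from outside, world axes, zero at the start; "wrist_torque": the same for the moment, N m; "gripper_width": finger opening in mm.
Only numpy, scipy, OpenCV 4.12 (cv2) and the standard library are available. Lean on these libraries where they do the work, as an engineer would, in place of code of your own. Each camera call takes 0.05 s, during which the arm holds its last target.

### The job

Put each of the two loose cartridge fuses into the empty nest of the row for its own size, lying home in both V supports, and let go of it. Then lift the sprung test probe out of its stand and hold its tip on the ringed spot of the marked terminal, the probe square to the sloping face, pressed lightly so that the tip is about half way in and never hard; the program finishes while still holding it there, still and in the gripper. Leave the seated fuses and the other things on the table where they are.

Things in the scene. Friction and masses are not known exactly. Their poses are not given: they have to be found in the camera images.
- fuse_big: the loose large cartridge fuse: white ceramic cylinder with bare steel end caps, 22 mm in diameter and 58 mm long, about 55 g, lying on the table right of the jig. Origin at its centre (11 mm above the table), its long axis is x. The same fuse type as seated_big.
- fuse_small: the loose small cartridge fuse: looks the same but 14 mm in diameter and 51 mm long, about 22 g, lying on the table right of the jig. Origin at its centre (7 mm above the table), its long axis is x.
- seated_big: bystander: a large fuse (22 mm in diameter and 58 mm long) already lying in the other nest of the large row, 60 mm beside the empty one. Origin at its centre, long axis x. Leave it where it is.
- seated_small: bystander: a small fuse (14 mm in diameter and 51 mm long) already lying in the other nest of the small row, 60 mm beside the empty one. Origin at its centre, long axis x. Leave it where it is.
- jig: fixed aluminium plate 220 x 300 x 8 mm on the table carrying the two fuse rows (near the robot) and the three terminals (far side). Origin at the underside centre; x points from rows to terminals.
- row_big: fixed row of two nests for large fuses, grey block 78 x 118 mm; rows may swap left and right. A nest has two open steel V supports (45 degrees, under the last 8 mm of each fuse end), end stops beyond, and is open between them for fingers. Fuses lie along its x, nests side by side along y, z up. Origin at the underside centre, 8 mm above the table.
- row_small: the same kind of row for small fuses (block 71 x 118 mm). Fuses lie along its x axis; origin at the underside centre, 8 mm above the table.
- nest_big (a point): centre of a large fuse when it lies home in the EMPTY nest of the large row: 30 mm above the row's underside (38 mm above the table). Axes as row_big. End stops leave 3 mm play at each end; the V supports reach about as high as this point and open to 30 mm wide.
- nest_small (a point): centre of a small fuse when it lies home in the EMPTY nest of the small row: 30 mm above the row's underside (38 mm above the table). Axes as row_small. End stops leave 3 mm play at each end; the V supports reach 2 mm above this point and open to 24 mm wide.
- probe: hand test probe with a sprung tip, about 90 g, standing tip down in its stand. Origin at the tip's end with the spring extended; z runs up the probe to its tail. Thin steel tip from 0 to 22 mm, black nose to 45 mm, round collar 30 mm in diameter from 45 to 51 mm (it rests on the stand), square grip 18 x 18 mm (flats facing its x and y) from 51 to 121 mm, steel end cap to 128 mm.
- probe_tip (a joint): how far the sprung tip is pushed in, 0 (fully out) to 0.008 m (bottomed). Spring 800 N/m, no preload: about 3 N half way in.
- tip_point (a point): the end of the steel tip (rounded, 4.4 mm in diameter), moving with it.
- stand: grey block 60 x 60 x 55 mm, fixed, with a 22 mm through hole in which the probe stands; origin at the underside centre. The probe's collar rests on its top; the probe must be lifted 50 mm to clear it.
- face: flat sloping face, 56 x 56 mm, of the marked terminal, one of three like terminal blocks side by side along the far side of the jig; the order varies. It slopes 0.35 rad (20 degrees) towards the robot's side of the jig. Origin at the centre of the face on its surface, 53 mm above the table; z is square to the face and points out of it, y runs along the jig.
- spot (a point): the marked spot at the face's centre: a steel dot 10 mm in diameter inside a black ring 30 mm across. The other two terminals have only the dot, without a ring.
- screwdriver: bystander: screwdriver 170 mm long lying on the far side of the table.
- cleaner: bystander: metal can 48 mm in diameter, 120 mm high, standing on the left. Origin under its centre.
- adapter: bystander: small white two-pin adapter, 46 x 24 x 16 mm, right of the loose fuses.
- tub: bystander: clear open tub 90 x 70 x 35 mm on the right, beyond the fuses.
- shunt: bystander: turned steel terminal post 32 mm in diameter and 30 mm high, near the probe stand.
Things that resemble listed ones, but are neither listed nor needed, are in the scene too. What is shaped like the probe but red or yellow is not meant. What is shaped like the fuse_small but purple is not meant.

How it is judged:
By the outcome, as a careful person would: the job done as asked, in the order asked, and still so for the second after the job is handed in, while the arm keeps its last pose, push and grip.
It also fails if it takes over 64 s, if anything falls off the work surface, if the arm or the gripper's body presses on something with over 40 N, if the wrist force passes 120 N, or if a joint passes its speed limit or range.

## Working session

There is one attempt and no reset: what is moved stays moved. The work goes in short steps, Python scripts to look and compute and a tool call to move; the robot and the scene stay as the last step left them, time stands still between calls to the robot, and variables do not carry over. Pictures are saved under pics/ and viewed, and the job is handed in when it is done.

Besides the shell and the picture viewer there is one more tool, called after "Emit:" as name(argument=value, ...), one argument or row to a line, values as JSON. jog_arm: Moves the arm, as the interface text tells. Its arguments: {"type":"object","properties":{"series":{"type":"array","items":{"type":"array","items":{"type":"number"}}},"newtons":{"type":"number"}},"required":["series"]}

```bash
mkdir -p pics; ls; python3 - <<'E'
from workcell import robot
import cv2, numpy as np, pickle
print(robot.sense())
D={}
for n in ["side","top","wrist"]:
    im=robot.get_image(n); D[n]=im
    cv2.imwrite(f"pics/{n}0.png",im["img"][:,:,::-1])
    print(n,im["fx"],im["fy"],im["cx"],im["cy"],im["distortion"],np.round(im["world_to_cam"],3).tolist())
pickle.dump(D,open("d0.pkl","wb"))
E
```

```text
pics
{'clock': 0.0, 'joint_positions': array([ 1.19639084e+00,  1.24497590e-01,  1.65168718e+00,  1.18582214e-05,
        1.36751216e+00, -8.25953124e-02]), 'qd': array([ 7.30740171e-05, -1.81770793e-03, -1.56448922e-04, -3.40428570e-04,
       -1.28817558e-03, -5.30387406e-04]), 'joint_efforts': array([ 2.39577123e-03, -4.23619473e+01, -3.65450299e+01,  3.34943832e-05,
        7.02951453e-03,  1.20938020e-05]), 'tcp_pos': array([186.79049093, 621.93556544, 230.05010328]), 'eef_rot': array([-0.4566823 , -3.1077274 ,  0.00321483]), 'ft_force': array([-0.32996267,  0.65656256, -0.04354494]), 'wrist_torque': array([-0.01592598,  0.03769107,  0.00464178]), 'gripper_width': 85.3646632194139}
side 435.6965241026571 435.6965241026571 255.9381852619172 192.73333679005518 [-0.03664925  0.          0.          0.          0.        ] [[0.997, -0.072, 0.014, -552.686], [0.043, 0.73, 0.682, -67.18], [-0.059, -0.679, 0.732, -1108.788], [0.0, 0.0, 0.0, 1.0]]
top 369.54707117200326 369.54707117200326 259.49286242974017 195.5961953697263 [0.02908543 0.         0.         0.         0.        ] [[0.044, -0.999, 0.0, -39.867], [0.978, 0.043, 0.202, -558.399], [-0.202, -0.009, 0.979, -956.64], [0.0, 0.0, 0.0, 1.0]]
wrist 338.58157660425945 338.58157660425945 256.77821643326695 195.25057954195228 [0.02331959 0.         0.         0.         0.        ] [[0.287, 0.958, -0.002, -647.419], [-0.92, 0.275, -0.278, 36.598], [-0.266, 0.082, 0.961, -378.436], [0.0, 0.0, 0.0, 1.0]]
```

View pics/top0.png

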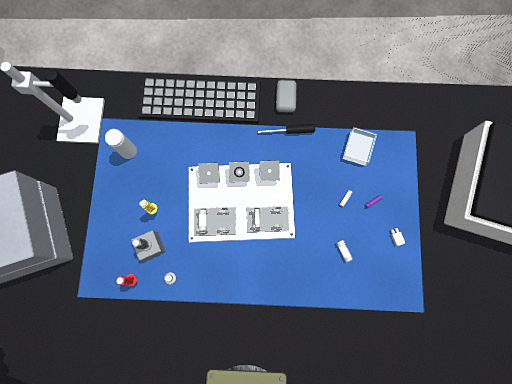

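View pics/side0.png

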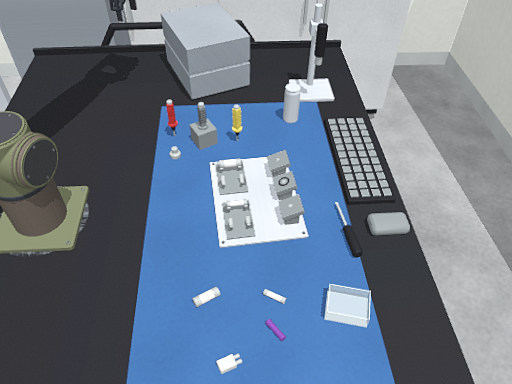

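View pics/wrist0.png

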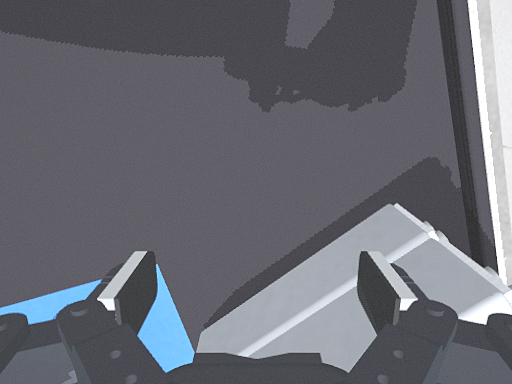

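```bash
cat > h.py <<'E'
import numpy as np, cv2, pickle
from scipy.spatial.transform import Rotation as R
def K(im): return np.array([[im["fx"],0,im["cx"]],[0,im["fy"],im["cy"]],[0,0,1.]])
def rays(im,px):
    px=np.asarray(px,float).reshape(-1,1,2)
    u=cv2.undistortPoints(px,K(im),np.array(im["distortion"],float)).reshape(-1,2)
    d=np.c_[u[:,0],-u[:,1],-np.ones(len(u))]
    T=np.array(im["world_to_cam"]); Rm=T[:3,:3]
    o=-Rm.T@T[:3,3]
    return o,d@Rm   # depth-scaled rays: o+depth*d
def onplane(im,px,z):
    o,d=rays(im,px); return o+d*((z-o[2])/d[:,2])[:,None]
def depthpts(im,px):
    px=np.asarray(px).reshape(-1,2); o,d=rays(im,px)
    dep=im["depth"][px[:,1].astype(int),px[:,0].astype(int)]
    return o+d*dep[:,None]
def proj(im,P):
    T=np.array(im["world_to_cam"]); P=np.asarray(P,float).reshape(-1,3)
    c=P@T[:3,:3].T+T[:3,3]; c=c*[1,-1,-1]
    return cv2.projectPoints(c,np.zeros(3),np.zeros(3),K(im),np.array(im["distortion"],float))[0].reshape(-1,2)
def crop(im,x0,y0,x1,y1,s,name,interp=cv2.INTER_CUBIC):
    c=im["img"][y0:y1,x0:x1,::-1]; cv2.imwrite("pics/"+name,cv2.resize(c,None,fx=s,fy=s,interpolation=interp))
E
python3 - <<'E'
from h import *
D=pickle.load(open("d0.pkl","rb"))
crop(D["top"],100,150,300,300,4,"tA.png")
crop(D["top"],320,120,420,270,4,"tB.png")
crop(D["side"],150,90,310,250,3.7,"sA.png")
E
```

```text
(no output)
```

View pics/tA.png

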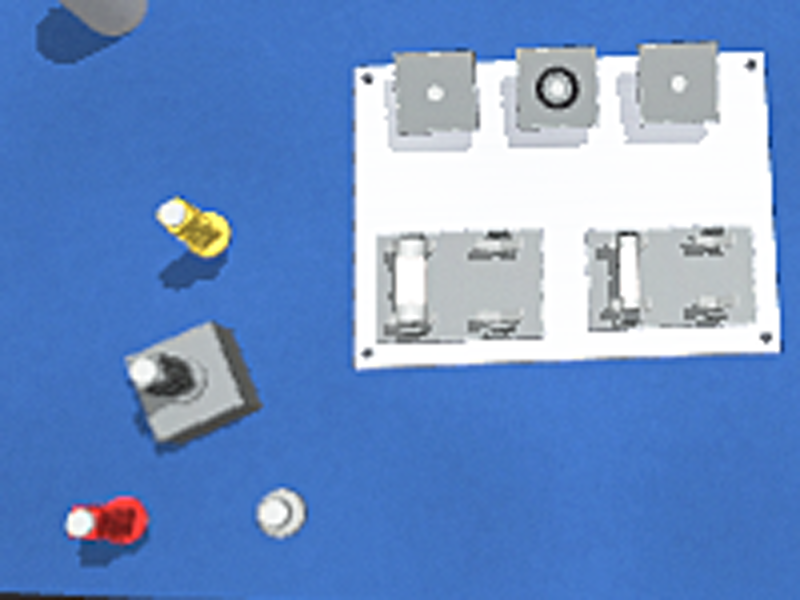

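View pics/tB.png

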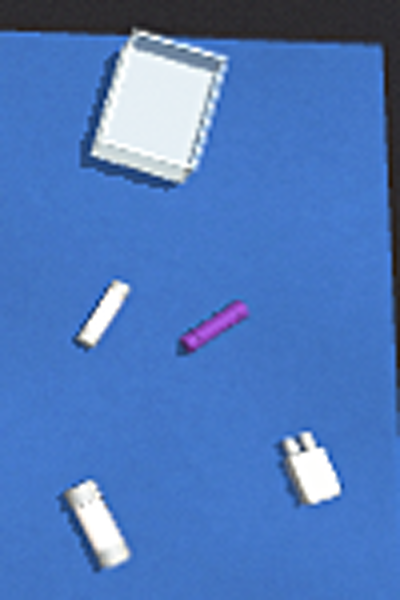

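View pics/sA.png

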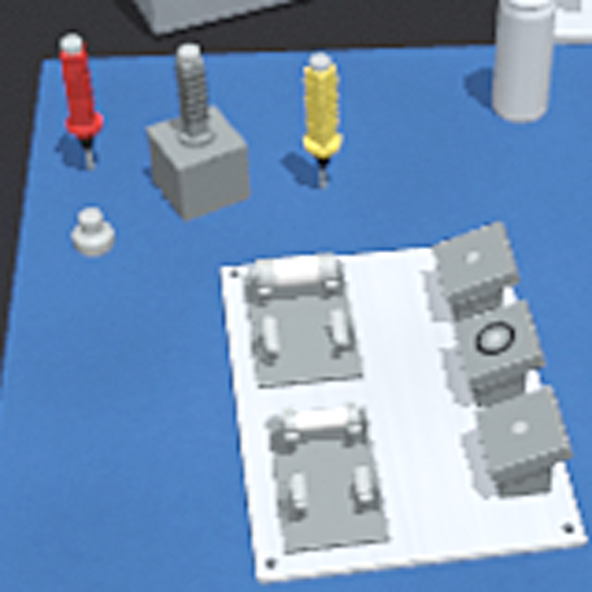

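```bash
cat > meas.py <<'E'
from h import *
D=pickle.load(open("d0.pkl","rb"))
def fuse(im,box,z,L):
    x0,y0,x1,y1=box
    hsv=cv2.cvtColor(im["img"],cv2.COLOR_RGB2HSV)
    m=((hsv[...,1]<90)&(hsv[...,2]>110)).astype(np.uint8)
    mm=np.zeros_like(m); mm[y0:y1,x0:x1]=m[y0:y1,x0:x1]
    n,l,s,c=cv2.connectedComponentsWithStats(mm); k=1+np.argmax(s[1:,4])
    cs,_=cv2.findContours((l==k).astype(np.uint8),cv2.RETR_EXTERNAL,cv2.CHAIN_APPROX_NONE)
    ys,xs=np.where(l==k)
    P=onplane(im,np.c_[xs,ys],z)
    r=cv2.minAreaRect(P[:,:2].astype(np.float32))
    C=P[:,:2].mean(0); w,v=np.linalg.eigh(np.cov((P[:,:2]-C).T)); a=v[:,1]
    return C,r,np.arctan2(a[1],a[0])%np.pi,c[k],s[k,4]
if __name__=="__main__":
    for n,b in [("top",(320,225,365,275)),("top",(330,180,360,212)),("side",(185,280,230,315)),("side",(255,283,292,308))]:
        z=11 if b in[(320,225,365,275),(185,280,230,315)] else 7
        print(n,z,fuse(D[n],b,z,0))
    # jig holes
    for n in ["top","side"]:
        im=D[n]
        hsv=cv2.cvtColor(im["img"],cv2.COLOR_RGB2HSV)
        m=((hsv[...,1]<60)&(hsv[...,2]>215)).astype(np.uint8)
        k,l,s,c=cv2.connectedComponentsWithStats(m); i=1+np.argmax(s[1:,4]); print(n,s[i])
        cs,_=cv2.findContours((l==i).astype(np.uint8),cv2.RETR_EXTERNAL,cv2.CHAIN_APPROX_NONE)
        h=cv2.convexHull(np.vstack(cs)); P=onplane(im,h.reshape(-1,2),8)
        r=cv2.minAreaRect(P[:,:2].astype(np.float32)); print(r)
        q=cv2.approxPolyDP(h,8,True).reshape(-1,2); print(q.tolist(), np.round(onplane(im,q,8),1).tolist())
E
python3 meas.py
```

```text
top 11 (array([ 423.23548289, -256.70687378]), ((423.32135009765625, -256.5898132324219), (59.2326774597168, 21.540021896362305), 26.928752899169922), np.float64(0.46748003012787365), array([344.11931818, 250.71590909]), np.int32(176))
top 7 (array([ 574.15924785, -262.21793053]), ((574.2674560546875, -262.2765197753906), (13.868634223937988, 51.78303909301758), 58.78502655029297), np.float64(2.5960283664169213), array([345.54117647, 197.87058824]), np.int32(85))
side 11 (array([ 425.94498556, -254.32036628]), ((426.5860290527344, -254.2843780517578), (61.12913513183594, 24.115264892578125), 27.007095336914062), np.float64(0.48355693034013214), array([205.96      , 296.33454545]), np.int32(275))
side 7 (array([ 575.71852125, -260.14705365]), ((575.589111328125, -260.09783935546875), (15.682164192199707, 53.99230194091797), 58.13292694091797), np.float64(2.5853076114258267), array([274.16339869, 295.77124183]), np.int32(153))
top [ 189  163  106   79 4414]
((551.4257202148438, 38.0152587890625), (218.5718231201172, 296.4797058105469), 4.73256778717041)
[[290, 163], [294, 237], [189, 241], [189, 167]] [[671.1, -100.0, 8.0], [455.2, -117.1, 8.0], [431.2, 176.8, 8.0], [645.9, 194.6, 8.0]]
side [ 210  157   99   90 3655]
((554.0883178710938, 41.1666259765625), (220.7577362060547, 305.9165344238281), 4.716274738311768)
[[266, 157], [308, 235], [219, 245], [210, 162]] [[597.2, 191.8, 8.0], [676.0, -98.3, 8.0], [456.3, -115.2, 8.0], [434.7, 179.7, 8.0]]
```

```bash
cat >> h.py <<'E'
def tool(s): return np.array(s["tcp_pos"]),R.from_rotvec(s["eef_rot"])
def shift(s,target,heading=None):
    "tool-frame mm shift to target (in present axes), and az turn"
    p,r=tool(s); d=r.inv().apply(np.array(target)-p)
    x=r.as_matrix()[:,0]; h=np.arctan2(x[1],x[0])
    out=[np.round(d,1).tolist(),"len",round(float(np.linalg.norm(d)),1),"heading",round(float(h),4)]
    if heading is not None: out+=["az",round(float((h-heading+np.pi)%(2*np.pi)-np.pi),4)]
    return out
E
python3 - <<'E'
from h import *
from workcell import robot
D=pickle.load(open("d0.pkl","rb")); s=robot.sense()
p,r=tool(s); T=D["wrist"]["world_to_cam"]; Rm=T[:3,:3]; o=-Rm.T@T[:3,3]
print("cam in tool",r.inv().apply(o-p)); print("cam axes in tool",np.round(r.inv().as_matrix()@Rm.T,3))
print(r.as_matrix().round(3))
print(shift(s,[430,200,231],.47))
c=r.apply
# footprint: which tool xy does centre of image hit at table if TCP z=230
print(r.inv().apply(onplane(D["wrist"],[[256,195],[256,100],[256,20],[256,250]],10)-p))
E
```

```text
cam in tool [  70.88879033   -1.58539385 -141.89165731]
cam axes in tool [[ 0.001  0.96   0.278]
 [ 1.    -0.001  0.   ]
 [ 0.001  0.278 -0.96 ]]
[[-0.958  0.288 -0.001]
 [ 0.288  0.958 -0.002]
 [ 0.    -0.002 -1.   ]]
[[-354.3, -334.3, -0.2], 'len', 487.1, 'heading', 2.8498, 'az', 2.3798]
[[ -33.80672784   -2.55065     220.32294532]
 [  67.86116373   -2.59787513  220.33587773]
 [ 141.68515616   -2.63007937  220.3452649 ]
 [-100.66420215   -2.51807347  220.31443838]]
```

Emit:
jog_arm(
  series=[
    [-0.0295,-0.0279,0,0,0,0,1],
    [-0.0295,-0.0279,0,0,0,0,1],
    [-0.0295,-0.0279,0,0,0,0,1],
    [-0.0295,-0.0279,0,0,0,0,1],
    [-0.0295,-0.0279,0,0,0,0,1],
    [-0.0295,-0.0279,0,0,0,0,1],
    [-0.0295,-0.0279,0,0,0,0,1],
    [-0.0295,-0.0279,0,0,0,0,1],
    [-0.0295,-0.0279,0,0,0,0,1],
    [-0.0295,-0.0279,0,0,0,0,1],
    [-0.0295,-0.0279,0,0,0,0,1],
    [-0.0295,-0.0279,0,0,0,0,1],
  ],
  newtons=40,
)

```text
clock: 1.15
tcp_pos: [430.1, 198.1, 231.2]
eef_rot: [0.456, 3.108, 0.0]
ft_force: [0.8, 0.6, 0.5]
gripper_width: 85.7
```

```bash
python3 - <<'E'
from h import *
from workcell import robot
s=robot.sense(); print(s["clock"],s["tcp_pos"])
print(shift(s,[424.5,-255.5,225],.47))
E
```

```text
1.15 [430.08330413 198.10941865 231.22466528]
[[-125.1, -436.1, 6.2], 'len', 453.7, 'heading', 2.8499, 'az', 2.3799]
```

Emit:
jog_arm(
  series=[
    [-0.0104,-0.0364,0,0,0,0,1],
    [-0.0104,-0.0364,0,0,0,0,1],
    [-0.0104,-0.0364,0,0,0,0,1],
    [-0.0104,-0.0364,0,0,0,0,1],
    [-0.0104,-0.0364,0,0,0,0,1],
    [-0.0104,-0.0364,0,0,0,0,1],
    [-0.0104,-0.0364,0,0,0,0,1],
    [-0.0104,-0.0364,0,0,0,0,1],
    [-0.0104,-0.0364,0,0,0,0,1],
    [-0.0104,-0.0364,0,0,0,0,1],
    [-0.0104,-0.0364,0,0,0,0,1],
    [-0.0104,-0.0364,0,0,0,0,1],
  ],
)

```text
clock: 2.15
tcp_pos: [423.0, -256.1, 231.2]
eef_rot: [0.458, 3.108, 0.0]
ft_force: [1.0, 0.4, -0.5]
gripper_width: 85.3
```

Emit:
jog_arm(
  series=[
    [0,0,0,0,0,0.125,1],
    [0,0,0,0,0,0.125,1],
    [0,0,0,0,0,0.125,1],
    [0,0,0,0,0,0.125,1],
    [0,0,0,0,0,0.125,1],
    [0,0,0,0,0,0.125,1],
    [0,0,0,0,0,0.125,1],
    [0,0,0,0,0,0.125,1],
    [0,0,0,0,0,0.125,1],
    [0,0,0,0,0,0.125,1],
    [0,0,0,0,0,0.125,1],
    [0,0,0,0,0,0.125,1],
  ],
)

```text
clock: 3.15
tcp_pos: [423.4, -254.1, 230.9]
eef_rot: [-2.458, -1.955, 0.0]
ft_force: [0.4, -0.1, -0.8]
gripper_width: 85.0
```

Emit:
jog_arm(
  series=[
    [0,0,0,0,0,0.125,1],
    [0,0,0,0,0,0.125,1],
    [0,0,0,0,0,0.125,1],
    [0,0,0,0,0,0.125,1],
    [0,0,0,0,0,0.125,1],
    [0,0,0,0,0,0.125,1],
    [0,0,0,0,0,0.125,1],
    [0,0,0,0,0,0,1],
  ],
)

```text
clock: 3.82
tcp_pos: [423.4, -254.1, 231.0]
eef_rot: [-3.054, -0.736, 0.001]
ft_force: [0.5, 0.5, -1.0]
gripper_width: 85.4
```

```bash
python3 - <<'E'
from h import *
from workcell import robot
s=robot.sense(); print(s["clock"],s["tcp_pos"],s["joint_positions"])
im=robot.get_image("wrist"); pickle.dump((s,im),open("w1.pkl","wb")); cv2.imwrite("pics/w1.png",im["img"][:,:,::-1])
from meas import fuse
print(proj(im,[424.5,-255.5,11]))
f=fuse(im,(150,60,370,240),11,0); print(f)
print(shift(s,[*f[0],30],f[2]))
E
```

```text
3.8167 [ 423.39703168 -254.07178605  230.97838679] [-6.49246871e-01 -2.29879380e-01  1.99032965e+00  7.49740711e-06
  1.38175548e+00  4.48759144e-01]
[[257.45009915 163.4578061 ]]
(array([ 423.75165017, -256.27466415]), ((422.6274719238281, -257.1261291503906), (61.70686721801758, 21.697240829467773), 26.73737144470215), np.float64(0.47201096447238555), array([257.77088949, 164.16442049]), np.int32(1113))
[[-0.6, 2.2, 201.0], 'len', 201.0, 'heading', 0.4728, 'az', 0.0008]
```

View pics/w1.png

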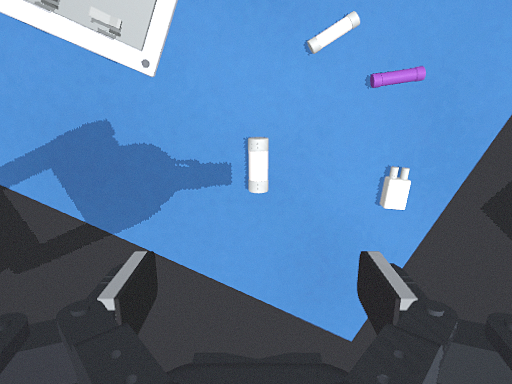

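Wrist picture: the loose big fuse lies at (258,164), steel-capped white and larger than the small white one at (333,33). The purple lookalike (398,77) and the adapter (397,190) stay untouched.

Emit:
jog_arm(
  series=[
    [0,0.002,0.03,0,0,0,1],
    [0,0,0.04,0,0,0,1],
    [0,0,0.04,0,0,0,0.6],
    [0,0,0.04,0,0,0,0.3],
    [0,0,0.04,0,0,0,0.1],
    [0,0,0.022,0,0,0,0.1],
    [0,0,0.01,0,0,0,0.1],
    [0,0,0.004,0,0,0,0.1],
    [0,0,0,0,0,0,0.1],
  ],
)

```text
clock: 4.62
tcp_pos: [424.7, -256.1, 5.3]
eef_rot: [-3.053, -0.741, 0.0]
ft_force: [0.5, -0.4, 1.2]
gripper_width: 47.1
```

```bash
python3 - <<'E'
from h import *
from workcell import robot
s=robot.sense(); print(s["clock"],s["tcp_pos"],s["gripper_width"],s["ft_force"])
im=robot.get_image("wrist"); cv2.imwrite("pics/w2.png",im["img"][:,:,::-1])
print(proj(im,[424,-256,11]))
E
```

```text
4.6167 [ 424.67565905 -256.12136397    5.34286653] 47.138238406148105 [ 0.45092512 -0.4103187   1.16087472]
[[253.43224664 261.03940956]]
```

View pics/w2.png

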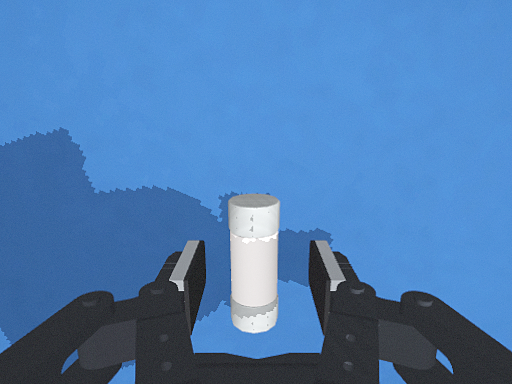

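The fuse lies lengthwise between the pads, columns 229–280 and rows 195–332, centred. Lower a bit and close.

Emit:
jog_arm(
  series=[
    [0,0,0.002,0,0,0,0.1],
    [0,0,0,0,0,0,-0.3],
    [0,0,0,0,0,0,-0.6],
    [0,0,0,0,0,0,-1],
    [0,0,0,0,0,0,-1],
    [0,0,0,0,0,0,-1],
    [0,0,0,0,0,0,-1],
  ],
  newtons=40,
)

```text
clock: 5.25
tcp_pos: [425.5, -256.7, 4.9]
eef_rot: [3.052, 0.739, 0.002]
ft_force: [-0.9, 0.8, 7.4]
gripper_width: 20.3
```

```bash
python3 - <<'E'
from h import *
from workcell import robot
s=robot.sense(); print(s["clock"],s["tcp_pos"],s["gripper_width"],s["ft_force"])
im=robot.get_image("wrist"); cv2.imwrite("pics/w3.png",im["img"][:,:,::-1])
print(proj(im,[424,-256,11]))
E
```

```text
5.25 [ 425.47126995 -256.72625628    4.85183633] 20.254119587300718 [-0.90671912  0.79694403  7.3770805 ]
[[251.42182611 262.47316126]]
```

View pics/w3.png

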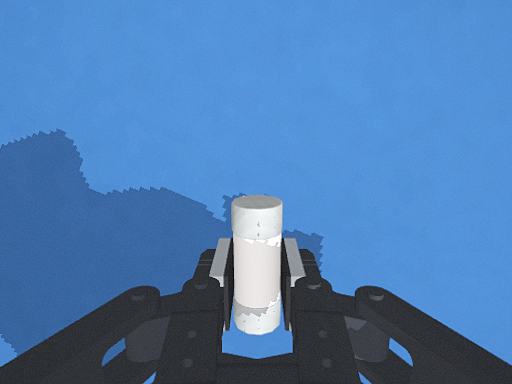

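Emit:
jog_arm(
  series=[
    [0,0,-0.005,0,0,0,-1],
    [0,0,-0.01,0,0,0,-1],
    [0,0,-0.02,0,0,0,-1],
    [0,0,-0.03,0,0,0,-1],
    [0,0,-0.03,0,0,0,-1],
    [0,0,-0.02,0,0,0,-1],
    [0,0,-0.01,0,0,0,-1],
    [0,0,0,0,0,0,-1],
  ],
)

```text
clock: 5.97
tcp_pos: [426.0, -257.1, 131.7]
eef_rot: [3.049, 0.738, 0.006]
ft_force: [-0.2, 0.1, 0.3]
gripper_width: 20.2
```

```bash
python3 - <<'E'
from h import *
from workcell import robot
s=robot.sense(); print(s["clock"],s["tcp_pos"],s["gripper_width"],s["ft_force"])
im=robot.get_image("wrist"); cv2.imwrite("pics/w4.png",im["img"][:,:,::-1])
pickle.dump((s,im),open("w4.pkl","wb"))
im=robot.get_image("top"); cv2.imwrite("pics/t4.png",im["img"][:,:,::-1])
pickle.dump((s,im),open("t4.pkl","wb"))
E
```

```text
5.9667 [ 425.99038497 -257.10322299  131.69962092] 20.248491161465175 [-0.16940607  0.10700614  0.30114062]
```

View pics/w4.png

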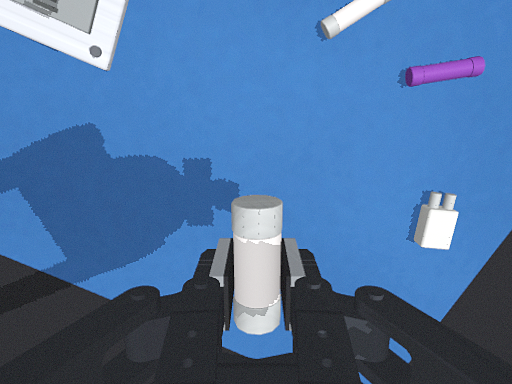

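```bash
cat > held.py <<'E'
from h import *
def held(s,im,box):
    x0,y0,x1,y1=box; p,r=tool(s)
    hsv=cv2.cvtColor(im["img"],cv2.COLOR_RGB2HSV)
    m=(hsv[...,1]<60)&(hsv[...,2]>110)
    ys,xs=np.where(m); k=(xs>=x0)&(xs<x1)&(ys>=y0)&(ys<y1); 
    q=np.c_[xs[k],ys[k]]; P=r.inv().apply(depthpts(im,q)-p)
    ok=np.abs(P[:,2])<40; P=P[ok]
    print("tool x",np.percentile(P[:,0],[.5,2,50,98,99.5]).round(1),"y",np.percentile(P[:,1],[2,50,98]).round(1),"z",np.percentile(P[:,2],[1,5,50,95]).round(1))
    for lo in range(-30,35,10):
        kk=(P[:,0]>lo)&(P[:,0]<lo+10)
        if kk.sum()>5: print(lo,kk.sum(),P[kk,1].mean().round(1),np.percentile(P[kk,2],[2,10]).round(1))
E
python3 - <<'E'
from held import *
s,im=pickle.load(open("w4.pkl","rb")); held(s,im,(228,185,290,340))
print(shift(s,[424,-256,300],.0826))
E
```

```text
tool x [-29.7 -28.4   4.1  27.5  27.6] y [-8.9  1.1 11.2] z [-17.2 -16.5 -14.5  -6.9]
-30 874 1.0 [-17.1 -16.4]
-20 960 1.0 [-16.8 -16.2]
-10 974 1.1 [-16.6 -16.1]
0 1132 2.0 [-18.8 -16.2]
10 1083 1.0 [-16.9 -16.2]
20 1437 0.9 [-16.8 -16.2]
[[-0.8, -1.0, -168.3], 'len', 168.3, 'heading', 0.4748, 'az', 0.3922]
```

```bash
python3 - <<'E'
from h import *
D=pickle.load(open("d0.pkl","rb"))
im=D["top"]
for z,px in [(38,[[202,221],[223.7,221]]),(38,[[257,218],[277,218]])]:
    print(onplane(im,px,z).round(1).tolist())
im=D["side"]
print(onplane(im,[[150+305/3.7,90+272/3.7],[150+304/3.7,90+332/3.7]],38).round(1).tolist())
from workcell import robot
s=robot.sense(); print(shift(s,[430,10,230],.0826))
E
```

```text
[[485.2, 139.9, 38.0], [487.8, 80.2, 38.0]]
[[500.1, -11.1, 38.0], [502.6, -66.2, 38.0]]
[[498.4, 137.7, 38.0], [495.5, 74.8, 38.0]]
[[126.7, -233.6, -102.2], 'len', 284.7, 'heading', 0.4748, 'az', 0.3922]
```

```bash
python3 - <<'E'
from h import *
from workcell import robot
s=robot.sense(); print(shift(s,[420,30,240],.0826))
E
```

```text
[[126.9, -256.0, -112.2], 'len', 307.0, 'heading', 0.4748, 'az', 0.3922]
```

Emit:
jog_arm(
  series=[
    [0,0,-0.03,0,0,0,-1],
    [0.014,-0.0285,-0.02,0,0,0,-1],
    [0.014,-0.0285,-0.02,0,0,0,-1],
    [0.014,-0.0285,-0.02,0,0,0,-1],
    [0.014,-0.0285,-0.02,0,0,0,-1],
    [0.014,-0.0285,0,0,0,0,-1],
    [0.014,-0.0285,0,0,0,0,-1],
    [0.014,-0.0285,0,0,0,0,-1],
    [0.014,-0.0285,0,0,0,0,-1],
    [0.014,-0.0285,0,0,0,0.1,-1],
    [0,0,0,0,0,0.1,-1],
    [0,0,0,0,0,0.1,-1],
  ],
)

```text
clock: 7.07
tcp_pos: [418.0, 31.6, 235.6]
eef_rot: [-3.129, -0.273, 0.007]
ft_force: [-0.3, -0.5, -1.8]
gripper_width: 20.1
```

Emit:
jog_arm(
  series=[
    [0,0,0,0,0,0.092,-1],
    [0,0,0,0,0,0,-1],
    [0,0,0,0,0,0,-1],
  ],
)

```text
clock: 7.32
tcp_pos: [418.5, 29.8, 236.2]
eef_rot: [-3.138, -0.134, 0.006]
ft_force: [0.1, -0.4, 0.4]
gripper_width: 20.1
```

```bash
python3 - <<'E'
from h import *
from workcell import robot
s=robot.sense(); print(s["clock"],s["tcp_pos"],s["gripper_width"],shift(s,[420,30,240],.0826))
im=robot.get_image("wrist"); cv2.imwrite("pics/w5.png",im["img"][:,:,::-1])
pickle.dump((s,im),open("w5.pkl","wb"))
crop(im,60,0,460,240,2,"w5c.png")
E
```

```text
7.3167 [418.49222297  29.81483412 236.2479157 ] 20.11544394881585 [[1.5, -0.1, -3.8], 'len', 4.0, 'heading', 0.0853, 'az', 0.0027]
```

View pics/w5c.png

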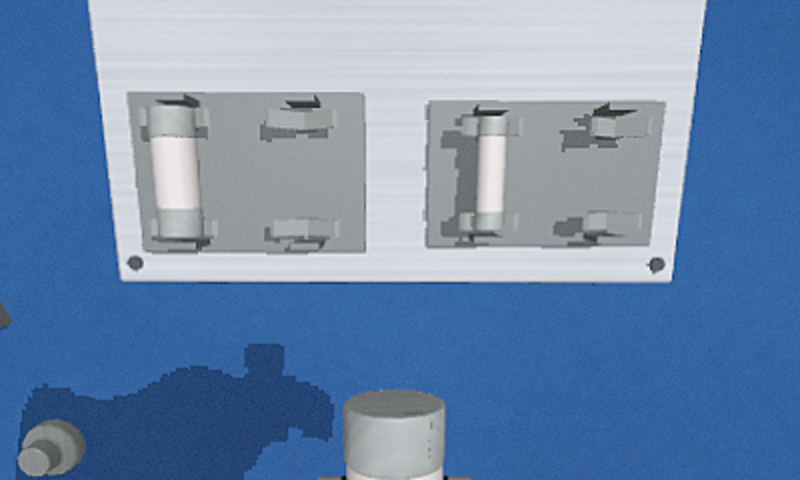

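```bash
cat > row.py <<'E'
from h import *
def rows(s,im,yaw=.0826,rmax=240):
    p,r=tool(s)
    v,u=np.mgrid[0:rmax,0:512]; q=np.c_[u.ravel(),v.ravel()]; P=depthpts(im,q)
    ok=im["depth"][q[:,1],q[:,0]]>0; P=P[ok];q=q[ok]
    c,sn=np.cos(yaw),np.sin(yaw)
    J=np.c_[P[:,0]*c+P[:,1]*sn,-P[:,0]*sn+P[:,1]*c,P[:,2]]
    return P,J,q
if __name__=="__main__":
    s,im=pickle.load(open("w5.pkl","rb")); P,J,q=rows(s,im)
    h,e=np.histogram(J[:,2],bins=np.arange(-4,60,1)); print([(int(a),int(b)) for a,b in zip(e,h) if b>150])
    # block mask by colour: gray vs white
    hsv=cv2.cvtColor(im["img"],cv2.COLOR_RGB2HSV)
    val=hsv[q[:,1],q[:,0],2]; sat=hsv[q[:,1],q[:,0],1]
    near=(J[:,0]>445)&(J[:,0]<550)&(J[:,1]<175)&(J[:,1]>-140)
    for name,lo,hi in [("left",150//2+60-60+60-15,0),]: pass
    for name,k in [("big",near&(q[:,0]<245)),("small",near&(q[:,0]>=270))]:
        b=k&(J[:,2]>9.5)&(J[:,2]<60)
        print(name,"block ext x",np.percentile(J[b,0],[.5,1,99,99.5]).round(1),"y",np.percentile(J[b,1],[.5,1,99,99.5]).round(1))
        h,e=np.histogram(J[b,2],bins=np.arange(8,60,1)); print([(int(a),int(c)) for a,c in zip(e,h) if c>30])
        t=k&(J[:,2]>25)
        h,e=np.histogram(J[t,1],bins=np.arange(-140,180,4)); print([(int(a),int(c)) for a,c in zip(e,h) if c>0])
E
python3 row.py
```

```text
[(-3, 593), (-2, 8836), (-1, 32114), (0, 27335), (1, 5574), (2, 329), (5, 855), (6, 5898), (7, 10867), (8, 5279), (9, 782), (10, 574), (11, 3460), (12, 6075), (13, 2793), (14, 404), (28, 184), (29, 211), (30, 180), (32, 155), (33, 167), (34, 213), (35, 278), (36, 266), (37, 233), (38, 321), (39, 416), (40, 234), (41, 238), (42, 290), (43, 381), (44, 309), (45, 258), (46, 343), (47, 385), (48, 241), (53, 399), (54, 635), (55, 231)]
big block ext x [458.6 458.9 536.  536.5] y [  9.6  10.3 125.8 126.6]
[(9, 43), (10, 282), (11, 1760), (12, 2977), (13, 1292), (14, 146), (23, 50), (24, 48), (25, 39), (26, 43), (27, 38), (28, 36), (29, 46), (30, 58), (31, 54), (32, 65), (33, 82), (34, 101), (35, 148), (36, 111), (37, 61), (38, 84), (39, 149), (40, 76), (41, 62), (42, 75), (43, 110), (44, 132), (45, 178), (46, 279), (47, 329), (48, 173)]
[(-4, 47), (0, 135), (4, 12), (20, 58), (24, 65), (28, 89), (32, 84), (36, 43), (40, 90), (44, 86), (48, 89), (52, 55), (80, 69), (84, 193), (88, 431), (92, 352), (96, 325), (100, 279), (104, 160), (108, 34), (112, 53)]
small block ext x [462.4 462.5 532.4 532.6] y [-139.5 -138.9  -23.7  -23.1]
[(9, 32), (10, 185), (11, 1583), (12, 2975), (13, 1399), (14, 169), (28, 38), (29, 40), (30, 44), (31, 40), (32, 47), (33, 36), (34, 76), (35, 93), (36, 102), (37, 131), (38, 195), (39, 226), (40, 118), (41, 115), (42, 171), (43, 230), (44, 129)]
[(-128, 31), (-124, 100), (-120, 125), (-116, 127), (-112, 91), (-108, 111), (-104, 56), (-100, 45), (-68, 37), (-64, 85), (-60, 135), (-56, 275), (-52, 291), (-48, 283), (-44, 68), (-40, 48), (-20, 14), (-16, 139), (-12, 27)]
```

```bash
python3 - <<'E'
from row import *
from scipy.optimize import least_squares
s,im=pickle.load(open("w5.pkl","rb")); P,J,q=rows(s,im)
for name,r,yc in [("big",11,96),("small",7,-52)]:
    k=(abs(J[:,0]-497.5)<30)&(abs(J[:,1]-yc)<r+4)&(J[:,2]>38)
    A=J[k]
    f=lambda t: np.hypot(A[:,1]-t[0]-t[2]*(A[:,0]-497.5),A[:,2]-t[1])-r
    t=least_squares(f,[yc,38,0],loss="soft_l1").x
    c=(abs(J[:,0]-497.5)<45)&(abs(J[:,1]-t[0])<4)&(J[:,2]>t[1]+r-3)
    print(name,k.sum(),t.round(3),"x ext",np.percentile(J[c,0],[1,2,98,99]).round(1))
    # supports of empty nest
    e=t[0]-60; k=(abs(J[:,0]-497.5)<45)&(abs(J[:,1]-e)<20)&(J[:,2]>20)
    print(" supports z max",np.percentile(J[k,2],98).round(1)); 
    for sg in(-1,1):
        kk=k&((J[:,0]-497.5)*sg>0)&(J[:,2]>30); print("  y",np.percentile(J[kk,1],[1,5,50,95,99]).round(1)-e,"x",np.percentile(J[kk,0],[2,50,98]).round(1))
    c,sn=np.cos(.0826),np.sin(.0826); print(" nest world",[497.5*c-e*sn,497.5*sn+e*c])
# block edges by colour, y cut corrected
k=(J[:,2]>9.5)&(J[:,2]<15)&(J[:,0]>465)&(J[:,0]<530)&(J[:,1]<0)&(J[:,1]>-160); print(np.percentile(J[k,1],[.5,99.5]))
# plate edges
k=(J[:,2]>4.5)&(J[:,2]<9); print(np.percentile(J[k&(abs(J[:,1])<90),0],[.1,.5]), np.percentile(J[k&(J[:,0]<600),1],[.3,99.7]))
E
```

```text
big 1466 [ 9.7995e+01  3.6812e+01 -2.0000e-03] x ext [470.  470.9 525.1 525.8]
 supports z max 40.2
  y [-16.69461663 -15.79461663   1.70538337  15.60538337  16.80538337] x [463.1 471.2 476.3]
  y [-16.69461663 -15.79461663   1.00538337  15.20538337  16.20538337] x [519.1 524.7 532.5]
 nest world [np.float64(492.66901533103635), np.float64(78.91186365590075)]
small 839 [-5.1679e+01  3.6917e+01  1.0000e-03] x ext [472.3 473.2 522.2 523. ]
 supports z max 40.4
  y [-14.02080735 -12.42080735  -2.72080735  12.27919265  13.17919265] x [466.7 475.6 480.5]
  y [-13.82080735 -11.92080735  -3.12080735  12.37919265  13.37919265] x [515.6 520.5 528.5]
 nest world [np.float64(505.01801841150257), np.float64(-70.25164162701016)]
[-140.16014843  -22.91858989]
[442.64853628 443.43794721] [-155.77436274  224.73276999]
```

```bash
python3 - <<'E'
from h import *
from workcell import robot
s=robot.sense(); print(s["eef_rot"]); print(tool(s)[1].as_matrix().round(4)); print(shift(s,[493.3,80.1,90],.0826))
E
```

```text
[-3.13844795 -0.13310107  0.00472121]
[[ 9.964e-01  8.470e-02 -3.000e-03]
 [ 8.470e-02 -9.964e-01  2.000e-04]
 [-3.000e-03 -4.000e-04 -1.000e+00]]
[[79.1, -43.8, 146.4], 'len', 172.1, 'heading', 0.0848, 'az', 0.0022]
```

Emit:
jog_arm(
  series=[
    [0.02,-0.011,0.01,0,0,0.002,-1],
    [0.02,-0.011,0.02,0,0,0,-1],
    [0.02,-0.011,0.03,0,0,0,-1],
    [0.019,-0.011,0.03,0,0,0,-1],
    [0,0,0.03,0,0,0,-1],
    [0,0,0.026,0,0,0,-1],
    [0,0,0,0,0,0,-1],
    [0,0,0,0,0,0,-1],
  ],
)

```text
clock: 8.03
tcp_pos: [492.9, 79.7, 90.4]
eef_rot: [3.139, 0.128, -0.008]
ft_force: [0.8, -0.2, -0.8]
gripper_width: 20.5
```

```bash
python3 - <<'E'
from h import *
from workcell import robot
s=robot.sense(); print(s["clock"],s["tcp_pos"],s["ft_force"]); print(shift(s,[493.3,80.1,33],.0826))
im=robot.get_image("wrist"); pickle.dump((s,im),open("w6.pkl","wb"))
crop(im,120,80,420,340,2,"w6.png")
t=robot.get_image("top"); pickle.dump((s,t),open("t6.pkl","wb")); crop(t,180,150,310,250,5,"t6.png")
from held import held
held(s,im,(228,185,290,340))
E
```

```text
8.0333 [492.87723991  79.70680096  90.37674104] [ 0.8232068  -0.20904048 -0.82563225]
[[0.7, -0.3, 57.4], 'len', 57.4, 'heading', 0.0814, 'az', -0.0012]
tool x [-29.3 -28.1   2.4  27.2  27.7] y [-7.9  1.5 11.1] z [-17.1 -16.6 -14.8 -10.1]
-30 694 1.0 [-16.9 -16.4]
-20 878 1.6 [-16.7 -16.2]
-10 950 1.4 [-16.8 -16.1]
0 997 1.4 [-16.7 -16.1]
10 1059 1.6 [-16.9 -16.3]
20 932 1.8 [-17.2 -16.5]
```

View pics/w6.png

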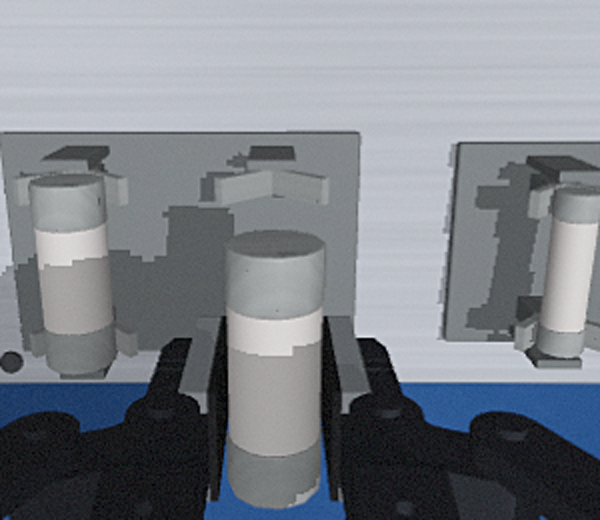

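View pics/t6.png

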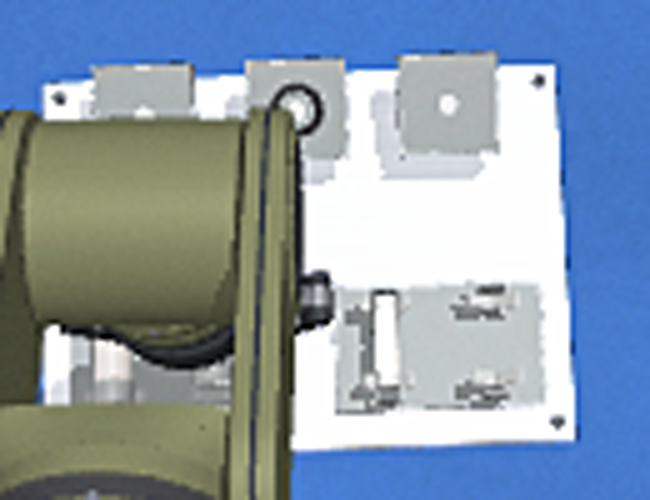

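Emit:
jog_arm(
  series=[
    [0,0,0.02,0,0,0,-1],
    [0,0,0.02,0,0,0,-1],
    [0,0,0.009,0,0,0,-1],
    [0,0,0.004,0,0,0,-1],
    [0,0,0.002,0,0,0,-1],
    [0,0,0.001,0,0,0,-1],
    [0,0,0,0,0,0,-1],
  ],
)

```text
clock: 8.72
tcp_pos: [495.4, 80.0, 37.5]
eef_rot: [-3.139, -0.127, -0.003]
ft_force: [0.1, 0.1, -0.6]
gripper_width: 20.2
```

```bash
python3 - <<'E'
from h import *
from workcell import robot
s=robot.sense(); print(s["clock"],s["tcp_pos"],s["ft_force"],s["wrist_torque"]); print(shift(s,[493.3,80.1,32],.0826))
im=robot.get_image("wrist"); pickle.dump((s,im),open("w7.pkl","wb"))
crop(im,120,80,420,340,2,"w7.png")
E
```

```text
8.7167 [495.40445906  80.0357407   37.50239564] [ 0.14372646  0.11602802 -0.61389816] [ 0.03809034  0.04440248 -0.01908673]
[[-2.1, -0.2, 5.5], 'len', 5.9, 'heading', 0.0808, 'az', -0.0018]
```

View pics/w7.png

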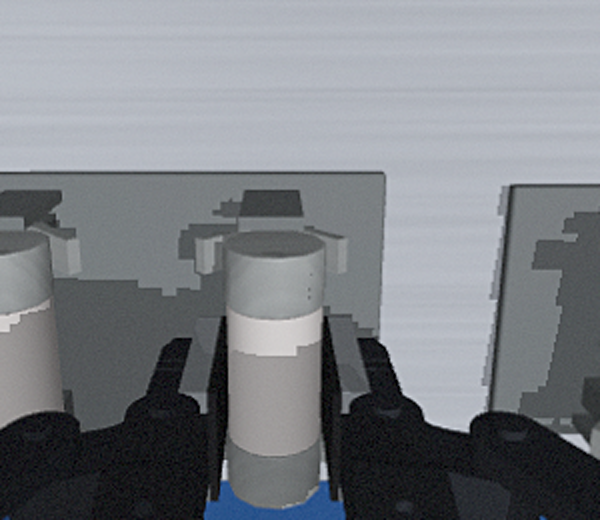

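Emit:
jog_arm(
  series=[
    [-0.002,-0.0007,0.002,0,0,0,-1],
    [0,0,0.001,0,0,0,-1],
    [0,0,0.001,0,0,0,-1],
    [0,0,0.0005,0,0,0,-1],
    [0,0,0,0,0,0,-1],
  ],
)

```text
clock: 9.18
tcp_pos: [492.4, 80.5, 31.9]
eef_rot: [3.139, 0.127, -0.0]
ft_force: [0.1, -0.5, 1.2]
gripper_width: 20.4
```

```bash
python3 - <<'E'
from h import *
from workcell import robot
s=robot.sense(); print(s["clock"],s["tcp_pos"],s["ft_force"],s["wrist_torque"]); print(shift(s,[493.3,80.1,32],.0826))
E
```

```text
9.1833 [492.41132056  80.46194805  31.91416979] [ 0.13068181 -0.51206777  1.16431761] [-0.11438222  0.10843873 -0.01495941]
[[0.9, 0.4, -0.1], 'len', 1.0, 'heading', 0.081, 'az', -0.0016]
```

Emit:
jog_arm(
  series=[
    [0,0,0.0005,0,0,0,-1],
    [0,0,0,0,0,0,-0.45],
    [0,0,0,0,0,0,-0.3],
    [0,0,0,0,0,0,-0.15],
    [0,0,0,0,0,0,-0.15],
    [0,0,0,0,0,0,-0.15],
    [0,0,-0.01,0,0,0,-0.15],
    [0,0,-0.02,0,0,0,-0.15],
    [0,0,-0.03,0,0,0,-0.15],
    [0,0,-0.04,0,0,0,-0.15],
    [0,0,-0.04,0,0,0,0.5],
    [-0.02,0,-0.04,0,0,0,1],
  ],
)

```text
clock: 10.18
tcp_pos: [475.3, 79.0, 212.1]
eef_rot: [-3.139, -0.127, -0.005]
ft_force: [1.9, -0.1, 1.2]
gripper_width: 59.1
```

```bash
python3 - <<'E'
from row import *
from workcell import robot
from scipy.optimize import least_squares
s=robot.sense(); print(s["clock"],s["tcp_pos"],s["ft_force"],s["gripper_width"])
im=robot.get_image("wrist"); pickle.dump((s,im),open("w8.pkl","wb"))
crop(im,60,0,460,300,2,"w8.png")
P,J,q=rows(s,im,rmax=300)
for name,r,yc in [("seated",11,98),("placed",11,38),("small",7,-52)]:
    k=(abs(J[:,0]-497.5)<30)&(abs(J[:,1]-yc)<r+4)&(J[:,2]>38)
    A=J[k]
    f=lambda t: np.hypot(A[:,1]-t[0]-t[2]*(A[:,0]-497.5),A[:,2]-t[1]-t[3]*(A[:,0]-497.5))-r
    t=least_squares(f,[yc,38,0,0],loss="soft_l1").x
    c=(abs(J[:,0]-497.5)<45)&(abs(J[:,1]-t[0])<4)&(J[:,2]>t[1]+r-3)
    print(name,k.sum(),t.round(3),"x ext",np.percentile(J[c,0],[1,2,98,99]).round(1))
E
```

```text
10.1833 [475.32514872  79.03282704 212.09989978] [ 1.90113646 -0.09460205  1.17853085] 59.12966376822287
seated 1524 [ 9.8239e+01  3.7089e+01  0.0000e+00 -2.0000e-03] x ext [469.3 470.  525.  525.8]
placed 1398 [38.23  36.925 -0.     0.   ] x ext [468.  468.8 524.2 525. ]
small 861 [-5.1965e+01  3.7051e+01 -1.6000e-02  5.0000e-03] x ext [472.6 473.3 522.3 522.7]
```

View pics/w8.png

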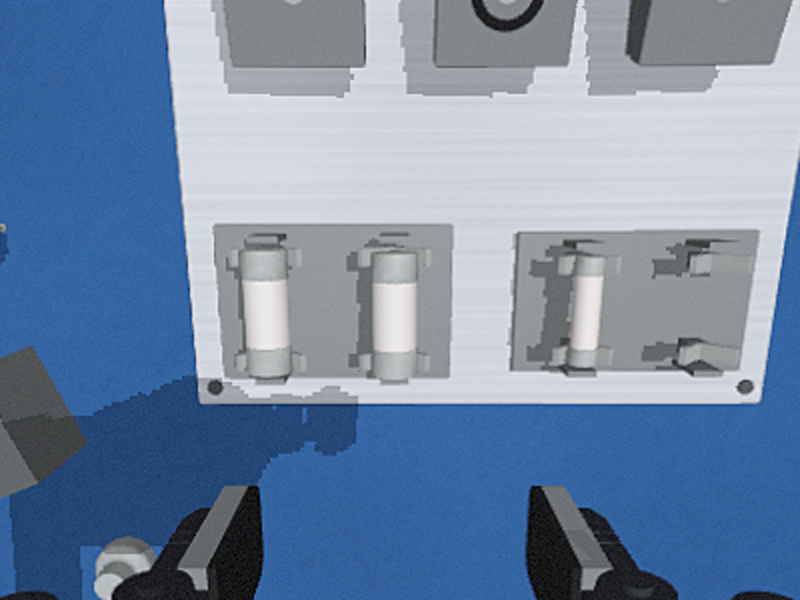

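The picture shows the big fuse lying in both V supports at (crop 394,315), at the same fitted height as its neighbour (36.9 vs 37.1) and 60.0 mm beside it. Next is the small fuse.

```bash
python3 - <<'E'
from h import *
from meas import fuse
from workcell import robot
s,im=pickle.load(open("w1.pkl","rb")); print(fuse(im,(295,5,365,60),7,0)[:3])
s=robot.sense(); print(s["tcp_pos"],shift(s,[574.8,-261.5,212],-.551))
E
```

```text
(array([ 574.13232305, -262.51438873]), ((573.7757568359375, -262.4403381347656), (13.964139938354492, 54.082576751708984), 58.33514404296875), np.float64(2.5912836128589976))
[475.97002861  79.29412014 220.86362833] [[70.7, 347.7, 10.0], 'len', 354.9, 'heading', 0.0812, 'az', 0.6322]
```

Emit:
jog_arm(
  series=[
    [0.007,0.0348,0,0,0,0,1],
    [0.007,0.0348,0,0,0,0,1],
    [0.007,0.0348,0,0,0,0,1],
    [0.007,0.0348,0,0,0,0,1],
    [0.007,0.0348,0,0,0,0,1],
    [0.007,0.0348,0,0,0,0,1],
    [0.007,0.0348,0,0,0,0,1],
    [0.007,0.0348,0,0,0,0,1],
    [0.007,0.0348,0,0,0,0,1],
    [0.007,0.0348,0,0,0,0,1],
    [0,0,0,0,0,0.105,1],
    [0,0,0,0,0,0.105,1],
  ],
)

```text
clock: 11.23
tcp_pos: [571.8, -264.3, 208.6]
eef_rot: [-3.134, 0.215, 0.0]
ft_force: [-0.5, 0.5, 0.4]
gripper_width: 85.8
```

Emit:
jog_arm(
  series=[
    [0,0,0.02,0,0,0.105,1],
    [0,0,0.02,0,0,0.105,1],
    [0,0,0.01,0,0,0.105,1],
    [0,0,0.01,0,0,0.107,1],
    [0,0,0,0,0,0,1],
    [0,0,0,0,0,0,1],
  ],
)

```text
clock: 11.73
tcp_pos: [571.4, -262.0, 148.3]
eef_rot: [-3.024, 0.851, 0.002]
ft_force: [-0.3, 0.3, 0.9]
gripper_width: 85.5
```

```bash
python3 - <<'E'
from h import *
from workcell import robot
s=robot.sense(); print(s["clock"],s["tcp_pos"],s["joint_positions"])
im=robot.get_image("wrist"); pickle.dump((s,im),open("w9.pkl","wb")); cv2.imwrite("pics/w9.png",im["img"][:,:,::-1])
from meas import fuse
print(proj(im,[574.8,-261.5,7]))
f=fuse(im,(150,60,370,250),7,0); print(f)
print(shift(s,[*f[0],4],f[2]))
E
```

```text
11.7333 [ 571.37435181 -261.9655716   148.30109981] [-5.15269214e-01  1.41858480e-01  1.77394624e+00  1.40880365e-05
  1.22694143e+00  1.60402853e+00]
[[252.24357771 179.58479621]]
(array([ 573.67981414, -262.60743841]), ((573.0559692382812, -262.34326171875), (13.527207374572754, 53.09093475341797), 58.88601303100586), np.float64(2.5954784793216197), array([254.02162162, 179.75027027]), np.int32(925))
[[2.5, -0.7, 144.3], 'len', 144.3, 'heading', -0.5485, 'az', 3.1392]
```

View pics/w9.png

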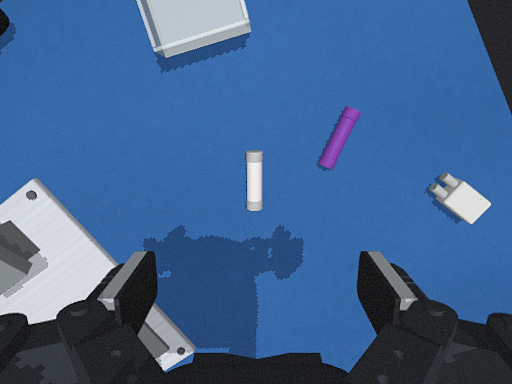

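Small white fuse with steel caps at (254,180); the purple lookalike at (340,138) is clear of the fingers when they are partly closed.

Emit:
jog_arm(
  series=[
    [0.0025,-0.0015,0.02,0,0,0,0.6],
    [0,0,0.035,0,0,0,0.3],
    [0,0,0.035,0,0,0,0],
    [0,0,0.03,0,0,0,0],
    [0,0,0.015,0,0,0,0],
    [0,0,0.006,0,0,0,0],
    [0,0,0,0,0,0,0],
    [0,0,0,0,0,0,0],
  ],
)

```text
clock: 12.45
tcp_pos: [576.1, -263.0, 9.6]
eef_rot: [3.023, -0.854, 0.005]
ft_force: [0.1, -0.5, -0.1]
gripper_width: 42.8
```

```bash
python3 - <<'E'
from h import *
from workcell import robot
s=robot.sense(); print(s["clock"],s["tcp_pos"],s["gripper_width"],s["ft_force"])
im=robot.get_image("wrist"); cv2.imwrite("pics/w10.png",im["img"][:,:,::-1])
E
```

```text
12.45 [ 576.05368559 -262.9969713     9.61848947] 42.82726529380752 [ 0.13145568 -0.47834577 -0.09463203]
```

View pics/w10.png

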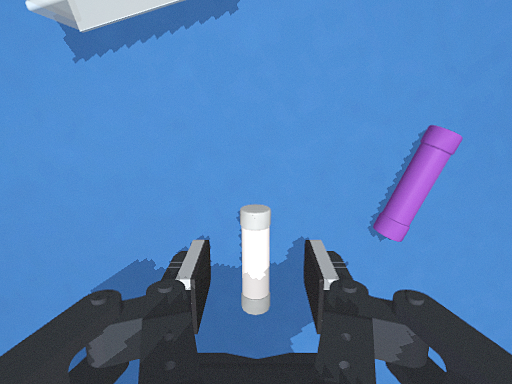

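Emit:
jog_arm(
  series=[
    [0,0,0.005,0,0,0,0],
    [0,0,0.0015,0,0,0,0],
    [0,0,0,0,0,0,-0.4],
    [0,0,0,0,0,0,-0.7],
    [0,0,0,0,0,0,-1],
    [0,0,0,0,0,0,-1],
    [0,0,0,0,0,0,-1],
    [0,0,0,0,0,0,-1],
  ],
)

```text
clock: 13.17
tcp_pos: [574.9, -262.3, 1.5]
eef_rot: [3.023, -0.855, 0.001]
ft_force: [-0.3, 0.6, 2.3]
gripper_width: 11.7
```

```bash
python3 - <<'E'
from h import *
from workcell import robot
s=robot.sense(); print(s["clock"],s["tcp_pos"],s["gripper_width"],s["ft_force"])
E
```

```text
13.1667 [ 574.88104358 -262.33948217    1.53632044] 11.697340762112606 [-0.30631286  0.57833994  2.27569451]
```

Emit:
jog_arm(
  series=[
    [0,0,-0.005,0,0,0,-1],
    [0,0,-0.01,0,0,0,-1],
    [0,0,-0.02,0,0,0,-1],
    [0,0,-0.03,0,0,0,-1],
    [0,0,-0.03,0,0,0,-1],
    [0,0,-0.02,0,0,-0.105,-1],
    [0,0,-0.01,0,0,-0.105,-1],
    [0,0,0,0,0,-0.105,-1],
    [0,0,0,0,0,-0.105,-1],
    [0,0,0,0,0,-0.105,-1],
    [0,0,0,0,0,-0.105,-1],
    [0,0,0,0,0,0,-1],
  ],
)

```text
clock: 14.17
tcp_pos: [574.7, -262.2, 126.8]
eef_rot: [3.139, 0.126, 0.001]
ft_force: [0.8, 0.3, -0.4]
gripper_width: 12.1
```

```bash
python3 - <<'E'
from held import *
from workcell import robot
s=robot.sense(); print(s["clock"],s["tcp_pos"],s["gripper_width"],s["ft_force"])
im=robot.get_image("wrist"); pickle.dump((s,im),open("w11.pkl","wb")); cv2.imwrite("pics/w11.png",im["img"][:,:,::-1])
held(s,im,(238,195,278,325))
x=np.array([.9966,.0825]);y=np.array([.0825,-.9966]); n=np.array([505.0,-70.3])
print(shift(s,[*n,120],.0826))
E
```

```text
14.1667 [ 574.6628716  -262.20727929  126.8413638 ] 12.121187487470785 [ 0.82053484  0.3119819  -0.38879981]
tool x [-27.  -25.9   2.1  23.3  23.5] y [-4.7  1.6  7.7] z [-12.6 -12.  -10.4  -6. ]
-30 395 1.5 [-12.3 -11.8]
-20 557 1.4 [-12.1 -11.6]
-10 568 1.5 [-11.9 -11.4]
0 600 1.6 [-12.1 -11.5]
10 706 1.7 [-13.8 -11.9]
20 457 1.4 [-12.4 -11.6]
[[-54.0, -196.9, 6.7], 'len', 204.3, 'heading', 0.0805, 'az', -0.0021]
```

View pics/w11.png

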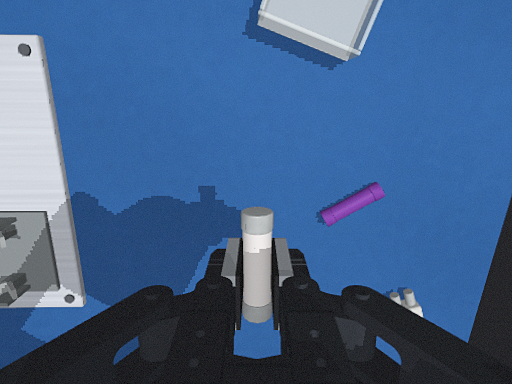

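Emit:
jog_arm(
  series=[
    [-0.0087,-0.033,0,0,0,-0.002,-1],
    [-0.0087,-0.033,0,0,0,0,-1],
    [-0.0087,-0.033,0,0,0,0,-1],
    [-0.0087,-0.033,0,0,0,0,-1],
    [-0.0087,-0.033,0,0,0,0,-1],
    [-0.0087,-0.033,0,0,0,0,-1],
    [0,0,0.015,0,0,0,-1],
    [0,0,0.02,0,0,0,-1],
    [0,0,0.01,0,0,0,-1],
    [0,0,0,0,0,0,-1],
    [0,0,0,0,0,0,-1],
  ],
)

```text
clock: 15.13
tcp_pos: [506.4, -69.2, 80.8]
eef_rot: [-3.139, -0.125, 0.002]
ft_force: [0.3, -1.2, 0.3]
gripper_width: 12.4
```

```bash
python3 - <<'E'
from h import *
from workcell import robot
s=robot.sense(); print(s["clock"],s["tcp_pos"],s["ft_force"]); print(shift(s,[506.7,-68.6,33],.0826))
im=robot.get_image("wrist"); pickle.dump((s,im),open("w12.pkl","wb"))
crop(im,120,80,420,340,2,"w12.png")
E
```

```text
15.1333 [506.37210575 -69.17601008  80.77531282] [ 0.34440473 -1.17567717  0.25020706]
[[0.4, -0.5, 47.8], 'len', 47.8, 'heading', 0.0793, 'az', -0.0033]
```

View pics/w12.png

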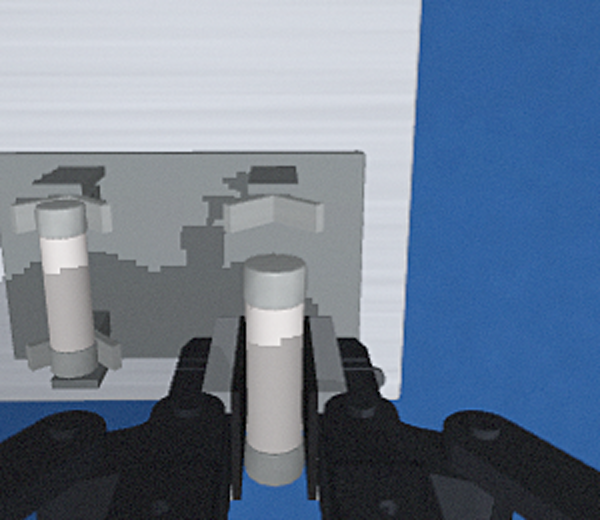

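Emit:
jog_arm(
  series=[
    [0,-0.0005,0.015,0,0,0,-1],
    [0,0,0.015,0,0,0,-1],
    [0,0,0.008,0,0,0,-1],
    [0,0,0.003,0,0,0,-1],
    [0,0,0.001,0,0,0,-1],
    [0,0,0,0,0,0,-1],
    [0,0,0,0,0,0,-1],
  ],
)

```text
clock: 15.77
tcp_pos: [507.4, -68.8, 40.0]
eef_rot: [3.139, 0.126, 0.002]
ft_force: [0.6, 0.4, -1.4]
gripper_width: 12.2
```

```bash
python3 - <<'E'
from h import *
from workcell import robot
s=robot.sense(); print(s["clock"],s["tcp_pos"],s["ft_force"]); print(shift(s,[506.7,-68.6,32.5],.0826))
im=robot.get_image("wrist"); pickle.dump((s,im),open("w13.pkl","wb"))
crop(im,120,80,420,340,2,"w13.png")
E
```

```text
15.7667 [507.4126986  -68.79849703  40.04667548] [ 0.55841383  0.44025659 -1.378238  ]
[[-0.7, -0.3, 7.5], 'len', 7.6, 'heading', 0.0805, 'az', -0.0021]
```

View pics/w13.png

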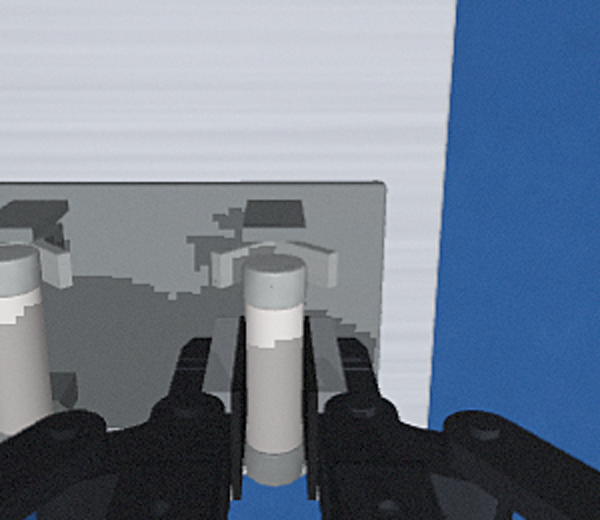

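Emit:
jog_arm(
  series=[
    [-0.0005,-0.0003,0.003,0,0,0,-1],
    [0,0,0.002,0,0,0,-1],
    [0,0,0.001,0,0,0,-1],
    [0,0,0.001,0,0,0,-1],
    [0,0,0,0,0,0,-1],
    [0,0,0,0,0,0,-1],
  ],
)

```text
clock: 16.32
tcp_pos: [506.4, -68.8, 32.5]
eef_rot: [3.138, 0.127, 0.001]
ft_force: [-1.2, -4.6, 3.1]
gripper_width: 12.0
```

Emit:
jog_arm(
  series=[
    [0,0,0,0,0,0,-0.65],
    [0,0,0,0,0,0,-0.45],
    [0,0,0,0,0,0,-0.25],
    [0,0,0,0,0,0,-0.25],
    [0,0,0,0,0,0,-0.25],
    [0,0,-0.01,0,0,0,-0.25],
    [0,0,-0.02,0,0,0,-0.25],
    [0,0,-0.03,0,0,0,-0.25],
    [0,0,-0.04,0,0,0,-0.2],
    [0,0,-0.04,0,0,0,0.5],
    [-0.02,0,-0.04,0,0,0,1],
    [0,0,0,0,0,0,1],
  ],
)

```text
clock: 17.32
tcp_pos: [490.6, -70.8, 220.0]
eef_rot: [3.134, 0.127, 0.024]
ft_force: [1.0, 0.3, 1.2]
gripper_width: 69.1
```

```bash
python3 - <<'E'
from row import *
from workcell import robot
from scipy.optimize import least_squares
s=robot.sense(); print(s["clock"],s["tcp_pos"],s["ft_force"],s["gripper_width"])
im=robot.get_image("wrist"); pickle.dump((s,im),open("w14.pkl","wb"))
crop(im,60,0,460,300,2,"w14.png")
t=robot.get_image("top"); pickle.dump((s,t),open("t14.pkl","wb"))
t=robot.get_image("side"); pickle.dump((s,t),open("s14.pkl","wb"))
P,J,q=rows(s,im,rmax=300)
for name,r,yc in [("seated",11,98),("placed",11,38),("small",7,-52),("small placed",7,-112)]:
    k=(abs(J[:,0]-497.5)<30)&(abs(J[:,1]-yc)<r+4)&(J[:,2]>38)
    A=J[k]
    f=lambda t: np.hypot(A[:,1]-t[0]-t[2]*(A[:,0]-497.5),A[:,2]-t[1]-t[3]*(A[:,0]-497.5))-r
    t=least_squares(f,[yc,38,0,0],loss="soft_l1").x
    c=(abs(J[:,0]-497.5)<45)&(abs(J[:,1]-t[0])<4)&(J[:,2]>t[1]+r-3)
    print(name,k.sum(),t.round(3),"x ext",np.percentile(J[c,0],[1,2,98,99]).round(1))
E
```

```text
17.3167 [490.58614784 -70.79788264 219.99893643] [0.97571718 0.28736612 1.22026424] 69.1484508024196
seated 1493 [ 9.8321e+01  3.6765e+01 -2.0000e-03 -1.0000e-03] x ext [469.5 470.1 525.3 526.1]
placed 1456 [ 3.8045e+01  3.6928e+01  1.2000e-02 -5.0000e-03] x ext [468.4 469.2 524.7 525.5]
small 784 [-5.1880e+01  3.6851e+01 -2.0000e-03  3.0000e-03] x ext [473.1 473.9 521.8 522.6]
small placed 773 [-1.11759e+02  3.69410e+01  1.00000e-03 -0.00000e+00] x ext [471.8 472.4 521.6 521.7]
```

View pics/w14.png

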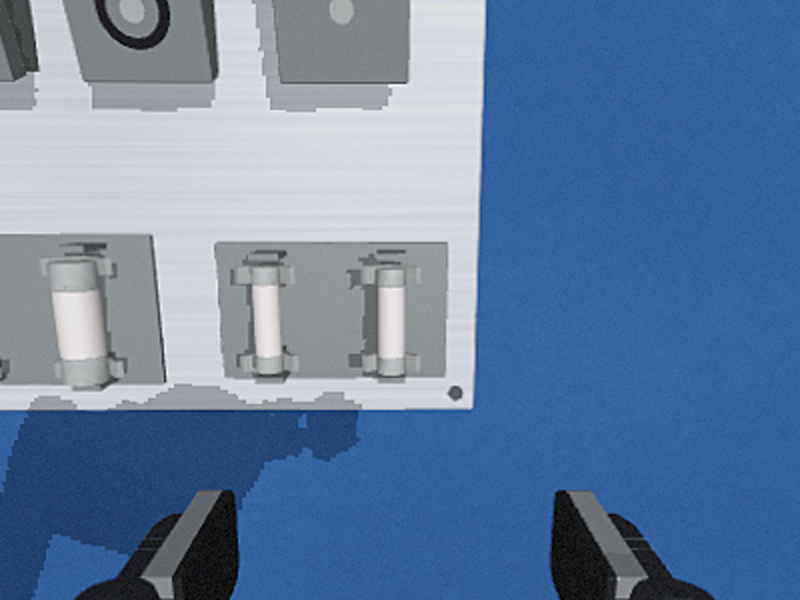

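```bash
python3 - <<'E'
from h import *
D=pickle.load(open("d0.pkl","rb")); im=D["top"]
v,u=np.mgrid[220:270,120:175]; q=np.c_[u.ravel(),v.ravel()]; P=depthpts(im,q)
k=abs(P[:,2]-55)<4; A=P[k]; print(k.sum(), cv2.minAreaRect(A[:,:2].astype(np.float32)))
hull=cv2.convexHull(q[k].astype(np.int32)); print(cv2.minAreaRect(onplane(im,hull.reshape(-1,2),55)[:,:2].astype(np.float32)))
t=P[:,2]>120; print(t.sum(),P[t].mean(0),P[t][:,2].max())
for n in ["top","side"]:
    im=D[n]; 
    print(n)
im=D["side"]; v,u=np.mgrid[95:150,185:220]; q=np.c_[u.ravel(),v.ravel()]; P=depthpts(im,q)
t=(P[:,2]>126)&(P[:,2]<160); print(t.sum(),P[t].mean(0)); k=abs(P[:,2]-55)<3; print(k.sum(),cv2.minAreaRect(P[k][:,:2].astype(np.float32)))
from workcell import robot
s=robot.sense(); print(s["joint_positions"])
E
```

```text
350 ((413.0091552734375, 282.1526794433594), (60.393524169921875, 62.48979949951172), 26.156017303466797)
((412.87579345703125, 281.6239318847656), (60.969825744628906, 63.178192138671875), 26.322641372680664)
73 [410.87254474 266.38618405 170.84176439] 1049.807875779218
top
side
42 [417.5153813  280.61710442 133.67838249]
179 ((416.99932861328125, 283.2857666015625), (60.25935745239258, 64.65321350097656), 26.2044620513916)
[-2.51224094e-01 -2.20045643e-01  2.01739452e+00  1.34766972e-04
  1.34261623e+00  1.23885777e+00]
```

```bash
python3 - <<'E'
from h import *
from workcell import robot
s=robot.sense(); print(s["tcp_pos"],tool(s)[1].as_matrix().round(4)); print(shift(s,[405,278,260],.457))
E
```

```text
[487.57443774 -69.75970995 210.16111254] [[ 9.967e-01  8.060e-02  1.600e-03]
 [ 8.060e-02 -9.967e-01 -3.000e-04]
 [ 1.600e-03  4.000e-04 -1.000e+00]]
[[-54.2, -353.3, -50.1], 'len', 360.9, 'heading', 0.0807, 'az', -0.3763]
```

Emit:
jog_arm(
  series=[
    [-0.0054,-0.0353,-0.005,0,0,0,1],
    [-0.0054,-0.0353,-0.005,0,0,0,1],
    [-0.0054,-0.0353,-0.005,0,0,0,1],
    [-0.0054,-0.0353,-0.005,0,0,0,1],
    [-0.0054,-0.0353,-0.005,0,0,0,1],
    [-0.0054,-0.0353,-0.005,0,0,0,1],
    [-0.0054,-0.0353,-0.005,0,0,0,1],
    [-0.0054,-0.0353,-0.005,0,0,0,1],
    [-0.0054,-0.0353,-0.005,0,0,0,1],
    [-0.0054,-0.0353,-0.005,0,0,-0.1,1],
    [0,0,0,0,0,-0.1,1],
    [0,0,0,0,0,-0.1,1],
  ],
)

```text
clock: 18.47
tcp_pos: [403.7, 279.4, 256.9]
eef_rot: [3.081, 0.608, -0.007]
ft_force: [0.8, 0.4, -1.1]
gripper_width: 85.5
```

Emit:
jog_arm(
  series=[
    [0,0,0,0,0,-0.076,1],
    [0,0,0,0,0,0,1],
    [0,0,0,0,0,0,1],
  ],
)

```text
clock: 18.72
tcp_pos: [404.5, 277.5, 257.2]
eef_rot: [3.06, 0.708, -0.006]
ft_force: [-0.3, 0.9, -0.8]
gripper_width: 85.1
```

```bash
python3 - <<'E'
from h import *
from workcell import robot
s=robot.sense(); print(s["clock"],s["tcp_pos"],shift(s,[414,282,76],.457))
im=robot.get_image("wrist"); pickle.dump((s,im),open("w15.pkl","wb"))
cv2.imwrite("pics/w15.png",im["img"][:,:,::-1])
c=proj(im,[414,282,138])[0].astype(int); print(c)
crop(im,c[0]-70,c[1]-60,c[0]+70,c[1]+60,5,"w15c.png")
E
```

```text
18.7167 [404.52832509 277.50008794 257.18436606] [[11.2, 0.1, 181.1], 'len', 181.5, 'heading', 0.4551, 'az', -0.0019]
[255 174]
```

View pics/w15.png

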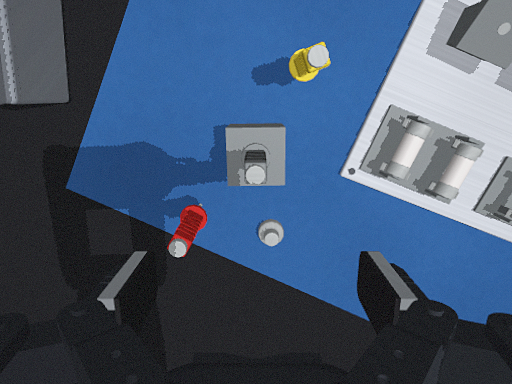

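View pics/w15c.png

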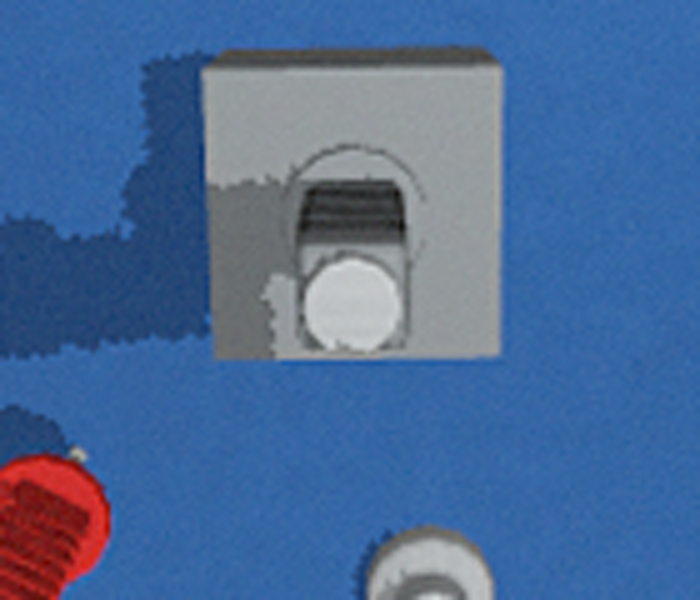

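Of the three probes (black/grey at (255,172) in the stand, red at (187,232), yellow at (315,60)), the one in the stand is meant. Its flats line up with the present tool axes.

```bash
python3 - <<'E'
from h import *
s,im=pickle.load(open("w15.pkl","rb"))
c=onplane(im,[[255.4,175]],138)[0]; print(c,shift(s,[c[0],c[1],76],.457))
v,u=np.mgrid[110:240,190:320]; q=np.c_[u.ravel(),v.ravel()]; P=depthpts(im,q)
k=abs(P[:,2]-54)<4; r=cv2.minAreaRect(P[k][:,:2].astype(np.float32)); print(k.sum(),r,shift(s,[*r[0],76]))
t=(P[:,2]>131)&(P[:,2]<145); print(t.sum(),P[t].mean(0),np.percentile(P[t][:,2],[5,50,95]))
E
```

```text
[413.4780834  281.80141067 138.        ] [[10.6, 0.1, 181.1], 'len', 181.5, 'heading', 0.4551, 'az', -0.0019]
2576 ((390.0740966796875, 297.6993408203125), (80.85526275634766, 135.32704162597656), 55.43390655517578) [[-3.4, -24.5, 181.2], 'len', 182.9, 'heading', 0.4551]
331 [413.65848086 282.46036985 136.96824615] [132.28867117 137.28057669 138.46904041]
```

Emit:
jog_arm(
  series=[
    [0.0105,-0.001,0.02,0,0,0,1],
    [0,0,0.035,0,0,0,1],
    [0,0,0.035,0,0,0,1],
    [0,0,0.035,0,0,0,0.6],
    [0,0,0.03,0,0,0,0.2],
    [0,0,0.015,0,0,0,0],
    [0,0,0.007,0,0,0,0],
    [0,0,0,0,0,0,0],
    [0,0,0,0,0,0,0],
  ],
  newtons=60,
)

```text
clock: 19.52
tcp_pos: [414.6, 283.3, 82.8]
eef_rot: [-3.06, -0.71, -0.001]
ft_force: [0.3, 0.4, 0.9]
gripper_width: 42.9
```

```bash
python3 - <<'E'
from h import *
from workcell import robot
s=robot.sense(); print(s["clock"],s["tcp_pos"],s["ft_force"],shift(s,[414,282,76],.457))
im=robot.get_image("wrist"); pickle.dump((s,im),open("w16.pkl","wb"))
cv2.imwrite("pics/w16.png",im["img"][:,:,::-1])
E
```

```text
19.5167 [414.64803728 283.29262248  82.82981809] [0.2785105  0.43198665 0.91911216] [[-1.2, 0.9, 6.8], 'len', 7.0, 'heading', 0.4559, 'az', -0.0011]
```

View pics/w16.png

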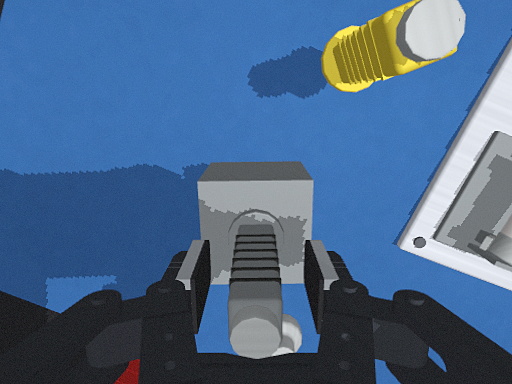

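Emit:
jog_arm(
  series=[
    [-0.0005,0,0.004,0,0,0,0],
    [0,0,0.001,0,0,0,-0.2],
    [0,0,0,0,0,0,-0.5],
    [0,0,0,0,0,0,-0.7],
    [0,0,0,0,0,0,-1],
    [0,0,0,0,0,0,-1],
    [0,0,0,0,0,0,-1],
    [0,0,0,0,0,0,-1],
  ],
  newtons=60,
)

```text
clock: 20.23
tcp_pos: [414.2, 283.3, 78.1]
eef_rot: [-3.06, -0.711, -0.002]
ft_force: [0.1, 0.2, 3.9]
gripper_width: 17.5
```

```bash
python3 - <<'E'
from h import *
from workcell import robot
s=robot.sense(); print(s["clock"],s["tcp_pos"],s["ft_force"],s["wrist_torque"],s["gripper_width"])
E
```

```text
20.2333 [414.20604674 283.26552109  78.07319876] [0.08177706 0.21916925 3.88180655] [-0.0883212   0.11614136 -0.00178434] 17.45184178872666
```

Emit:
jog_arm(
  series=[
    [0,0,-0.004,0,0,0,-1],
    [0,0,-0.008,0,0,0,-1],
    [0,0,-0.015,0,0,0,-1],
    [0,0,-0.02,0,0,0,-1],
    [0,0,-0.02,0,0,0,-1],
    [0,0,-0.025,0,0,0,-1],
    [0,0,-0.025,0,0,0,-1],
    [0,0,-0.015,0,0,0,-1],
    [0,0,0,0,0,0,-1],
    [0,0,0,0,0,0,-1],
  ],
)

```text
clock: 21.07
tcp_pos: [414.0, 283.2, 210.1]
eef_rot: [-3.06, -0.711, -0.003]
ft_force: [0.3, -0.5, -2.0]
gripper_width: 17.4
```

```bash
python3 - <<'E'
from h import *
from workcell import robot
s=robot.sense(); print(s["clock"],s["tcp_pos"],s["ft_force"],s["wrist_torque"],s["gripper_width"])
for n in ["wrist","top","side"]:
    im=robot.get_image(n); pickle.dump((s,im),open(n+"17.pkl","wb"))
    cv2.imwrite(f"pics/{n}17.png",im["img"][:,:,::-1])
    p,r=tool(s); print(n,proj(im,p+r.apply([0,0,68])))
im=pickle.load(open("side17.pkl","rb"))[1]
p,r=tool(s); c=proj(im,p+r.apply([0,0,30]))[0].astype(int); crop(im,c[0]-60,c[1]-50,c[0]+60,c[1]+50,5,"side17c.png")
E
```

```text
21.0667 [413.99391015 283.15079345 210.05794181] [ 0.275565   -0.50876393 -1.96873581] [-0.04632114 -0.00577512  0.01867636] 17.391414794983824
wrist [[255.03780043 207.81922419]]
top [[134.45160187 241.71494035]]
side [[199.70635406 102.22116176]]
```

View pics/wrist17.png

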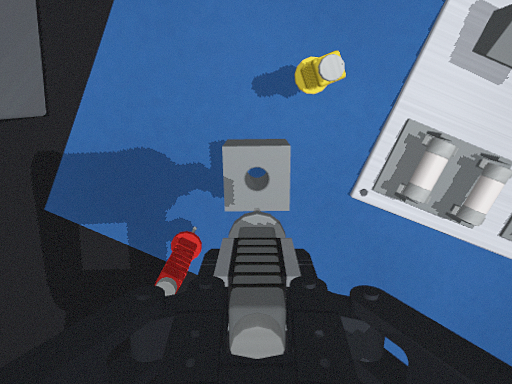

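View pics/side17c.png

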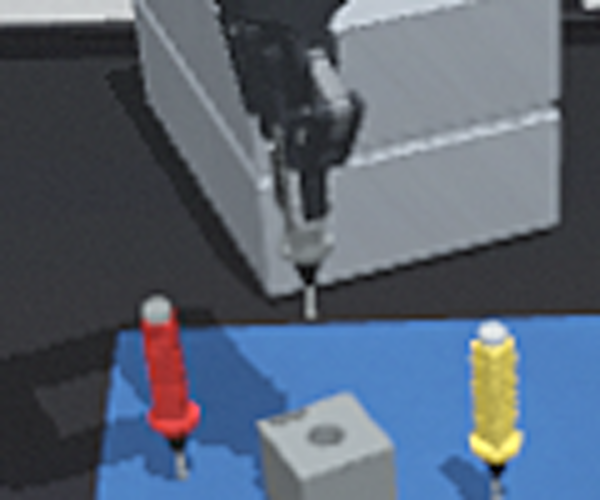

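```bash
python3 - <<'E'
from h import *
D=pickle.load(open("d0.pkl","rb"))
def tri(obs):
    A=np.zeros((3,3));b=np.zeros(3)
    for im,px in obs:
        o,d=rays(im,[px]); d=d[0]/np.linalg.norm(d[0]); M=np.eye(3)-np.outer(d,d); A+=M;b+=M@o
    return np.linalg.solve(A,b)
pts={}
for n,(x0,y0,x1,y1) in {"top":(230,162,250,182),"side":(272,170,296,193)}.items():
    im=D[n]; g=cv2.cvtColor(im["img"],cv2.COLOR_RGB2GRAY)[y0:y1,x0:x1]
    m=(g<75).astype(np.uint8); k,l,s,c=cv2.connectedComponentsWithStats(m); i=1+np.argmax(s[1:,4])
    cs,_=cv2.findContours((l==i).astype(np.uint8),cv2.RETR_EXTERNAL,cv2.CHAIN_APPROX_NONE)
    e=cv2.fitEllipse(cs[0]); pts[n]=np.array(e[0])+[x0,y0]; print(n,s[i],c[i]+[x0,y0],e, onplane(im,[pts[n]],53))
print("tri",tri([(D[n],pts[n]) for n in pts]))
# side tip held
s,im=pickle.load(open("side17.pkl","rb"))
p,r=tool(s); c=proj(im,p+r.apply([0,0,30]))[0].astype(int); print("tip px",c[0]-60+311/5,c[1]-50+318/5)
# probe in tool from wrist
s,im=pickle.load(open("wrist17.pkl","rb")); 
v,u=np.mgrid[205:384,215:300]; q=np.c_[u.ravel(),v.ravel()]; P=r.inv().apply(depthpts(im,q)-p)
k=(abs(P[:,1])<22)&(P[:,2]>-70)&(P[:,2]<40)
P=P[k];q=q[k]
for lo in range(-70,40,5):
    kk=(P[:,2]>lo)&(P[:,2]<=lo+5)
    if kk.sum()>10: print(lo,kk.sum(),"x",np.percentile(P[kk,0],[2,50,98]).round(1),"y",np.percentile(P[kk,1],[2,50,98]).round(1))
E
```

```text
top [ 4  5 11 10 32] [238.8125 171.5625] ((8.76664924621582, 9.56010913848877), (9.172370910644531, 9.676889419555664), 107.93897247314453) [[626.34342386  45.50425451  53.        ]]
side [ 7 13  5  3  6] [280.66666667 184.33333333] ((8.131743431091309, 14.671216011047363), (2.8412275314331055, 3.062136173248291), 0.0) [[618.84119375  34.70520445  53.        ]]
tri [624.62154404  45.58825241  43.32203015]
tip px 200.2 103.6
-70 256 x [ 4.6 15.5 16.3] y [-9.6 10.  11.8]
-65 228 x [-2.9  3.2 15.5] y [-8.6  1.1 11.4]
-60 1782 x [-3.8  2.6 10.9] y [-9.1  1.1 11.4]
-55 1299 x [-7.4  6.2 11.2] y [-10.8   1.1  13. ]
-50 929 x [-8.8  7.5 11.1] y [-11.6   1.1  13.9]
-45 789 x [-6.6  7.6 11.1] y [-12.1   1.2  14.5]
-40 803 x [-7.   7.7 10.4] y [-12.5   0.8  14.8]
-35 613 x [ 6.9  8.  10.1] y [-13.4   1.2  15.6]
-30 508 x [ 6.7  7.9 10.1] y [-13.5   0.8  15.6]
-25 479 x [ 6.1  8.  10.1] y [-13.8   1.2  16.1]
-20 481 x [ 5.5  7.9 10. ] y [-15.5   1.2  17.6]
-15 402 x [ 5.4  7.8 10.1] y [-16.    1.2  18.4]
-10 376 x [ 5.5  7.8 10. ] y [-16.2   1.2  18.7]
-5 258 x [7.  7.6 9.9] y [-13.3   0.8  14.8]
0 146 x [6.8 7.5 8. ] y [-7.5  0.7  8.7]
5 142 x [6.1 7.5 8. ] y [-7.5  0.7  9.3]
10 136 x [6.5 7.4 7.9] y [-7.3  0.7  9.5]
15 711 x [ 1.1  8.2 13.1] y [-12.5   0.7  14. ]
20 83 x [ 3.6 12.1 13.4] y [-12.4   0.7  13.8]
```

```bash
python3 - <<'E'
from h import *
from workcell import robot
s=robot.sense(); print(shift(s,[580,42,210],.0826))
E
```

```text
[[44.1, 289.6, -2.9], 'len', 292.9, 'heading', 0.4568, 'az', 0.3742]
```

View pics/top17.png

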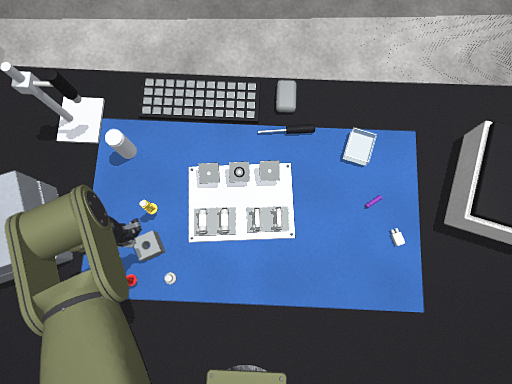

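Emit:
jog_arm(
  series=[
    [0.002,0.015,-0.005,0,0,0,-1],
    [0.004,0.025,0,0,0,0,-1],
    [0.005,0.032,0,0,0,0,-1],
    [0.005,0.034,0,0,0,0,-1],
    [0.005,0.034,0,0,0,0,-1],
    [0.005,0.034,0,0,0,0,-1],
    [0.005,0.034,0,0,0,0,-1],
    [0.005,0.032,0,0,0,0,-1],
    [0.005,0.03,0,0,0,0,-1],
    [0.003,0.02,0,0,0,0.04,-1],
    [0,0,0,0,0,0.07,-1],
    [0,0,0,0,0,0.08,-1],
  ],
)

```text
clock: 22.22
tcp_pos: [580.8, 40.7, 211.8]
eef_rot: [-3.114, -0.409, 0.006]
ft_force: [-0.1, -0.6, -0.8]
gripper_width: 17.5
```

Emit:
jog_arm(
  series=[
    [0,0,0,0,0,0.08,-1],
    [0,0,0,0,0,0.07,-1],
    [0,0,0,0,0,0.034,-1],
    [0,0,0,0,0.04,0,-1],
    [0,0,0,0,0.07,0,-1],
    [0,0,0,0,0.08,0,-1],
    [0,0,0,0,0.08,0,-1],
    [0,0,0,0,0.05,0,-1],
    [0,0,0,0,0.03,0,-1],
    [0,0,0,0,0,0,-1],
    [0,0,0,0,0,0,-1],
  ],
)

```text
clock: 23.13
tcp_pos: [580.1, 42.1, 212.5]
eef_rot: [-3.078, -0.127, -0.539]
ft_force: [-0.4, 0.7, -1.4]
gripper_width: 17.3
```

```bash
python3 - <<'E'
from h import *
from workcell import robot
s=robot.sense(); p,r=tool(s); print(s["clock"],s["tcp_pos"],s["ft_force"],s["gripper_width"],s["joint_positions"]); print(r.as_matrix().round(4))
im=robot.get_image("wrist"); pickle.dump((s,im),open("w18.pkl","wb"))
cv2.imwrite("pics/w18.png",im["img"][:,:,::-1])
print(proj(im,[626.3,45.5,53]))
E
```

```text
23.1333 [580.10389503  42.13283125 212.54588571] [-0.36094874  0.68352159 -1.37359324] 17.289671809385634 [-0.03966768 -0.21909292  2.0404969   0.05041918  0.97663436  1.42749671]
[[ 9.373e-01  8.260e-02  3.385e-01]
 [ 7.760e-02 -9.966e-01  2.840e-02]
 [ 3.397e-01 -3.000e-04 -9.405e-01]]
[[255.79629513 186.16043283]]
```

View pics/w18.png

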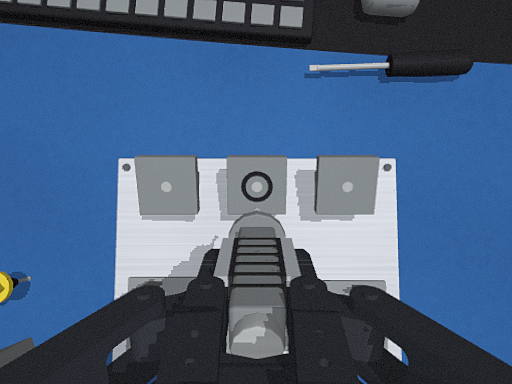

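The middle terminal's spot (257,186) is the only one with a black ring; (166,187) and (348,187) have only dots. Now I measure the ring centre and face normal in the tool frame.

```bash
cat > face.py <<'E'
from h import *
def face(s,im,c0,hw):
    p,r=tool(s); x0,y0,x1,y1=c0[0]-hw,c0[1]-hw,c0[0]+hw,c0[1]+hw
    g=cv2.cvtColor(im["img"],cv2.COLOR_RGB2GRAY)[y0:y1,x0:x1]
    m=(g<60).astype(np.uint8); k,l,st,c=cv2.connectedComponentsWithStats(m); i=1+np.argmax(st[1:,4])
    cs,_=cv2.findContours((l==i).astype(np.uint8),cv2.RETR_EXTERNAL,cv2.CHAIN_APPROX_NONE)
    e=cv2.fitEllipse(max(cs,key=len)); px=np.array(e[0])+[x0,y0]; print("ring",px.round(2),np.round(e[1],1))
    v,u=np.mgrid[y0-6:y1+6,x0-6:x1+6]; q=np.c_[u.ravel(),v.ravel()]; P=r.inv().apply(depthpts(im,q)-p)
    o,d=rays(im,[px]); o=r.inv().apply(o-p); d=r.inv().apply(d[0])
    zm=np.median(P[:,2]); k=abs(P[:,2]-zm)<6
    for _ in range(3):
        A=np.c_[P[k,:2],np.ones(k.sum())]; co=np.linalg.lstsq(A,P[k,2],rcond=None)[0]
        k=abs(P[:,2]-(P[:,:2]@co[:2]+co[2]))<1.5
    t=(co[2]-(o[2]-co[0]*o[0]-co[1]*o[1]))/(d[2]-co[0]*d[0]-co[1]*d[1])
    S=o+t*d
    n=np.array([co[0],co[1],-1.]);n/=np.linalg.norm(n)
    print("spot tool",S.round(2),"world",(p+r.apply(S)).round(2),"normal tool",n.round(4),"world",r.apply(n).round(4),k.sum())
    return S,n
E
python3 - <<'E'
from face import *
s,im=pickle.load(open("w18.pkl","rb")); face(s,im,(257,186),20)
from workcell import robot
print(robot.sense()["tcp_pos"])
E
```

```text
ring [256.55 186.1 ] [28.7 29.8]
spot tool [-10.64   1.22 166.07] world [626.44  44.8   52.74] normal tool [-0.0025 -0.0024 -1.    ] world [-0.341  -0.0262  0.9397] 2564
[580.71212924  42.14401568 213.19154773]
```

Emit:
jog_arm(
  series=[
    [-0.0094,0.0002,0.01,0,0,0,-1],
    [0,0,0.02,0,0,0,-1],
    [0,0,0.02,0,0,0,-1],
    [0,0,0.02,0,0,0,-1],
    [0,0,0.012,0,0,0,-1],
    [0,0,0.004,0,0,0,-1],
    [0,0,0,0,0,0,-1],
    [0,0,0,0,0,0,-1],
  ],
)

```text
clock: 23.85
tcp_pos: [602.0, 43.6, 130.6]
eef_rot: [-3.077, -0.128, -0.544]
ft_force: [-0.0, 0.1, -0.5]
gripper_width: 17.5
```

```bash
python3 - <<'E'
from h import *
from workcell import robot
s=robot.sense(); p,r=tool(s); print(s["clock"],s["tcp_pos"],s["ft_force"],s["gripper_width"]); print(r.as_matrix()[:,2].round(4))
S=np.array([626.44,44.8,52.74]); print("spot in tool",r.inv().apply(S-p).round(2))
for n in ["wrist","side","top"]:
    im=robot.get_image(n); pickle.dump((s,im),open(n+"19.pkl","wb"))
    cv2.imwrite(f"pics/{n}19.png",im["img"][:,:,::-1])
    c=proj(im,p+r.apply([0,0,68])); print(n,c,proj(im,S))
    c=c[0].astype(int)
    if n!="wrist": crop(im,c[0]-40,c[1]-40,c[0]+40,c[1]+30,8,n+"19c.png"); print(c-40)
E
```

```text
23.85 [602.02954959  43.64571206 130.64904421] [-0.04970669  0.07033331 -0.54265715] 17.540508623845124
[ 0.3419  0.0283 -0.9393]
spot in tool [-3.79  0.86 81.56]
wrist [[254.60897996 208.17684224]] [[255.97520325 207.21397234]]
side [[282.43288959 177.85480808]] [[282.59584879 181.8432923 ]]
[242 137]
top [[238.44780094 170.60222289]] [[239.02557723 171.5622459 ]]
[198 130]
```

View pics/side19c.png

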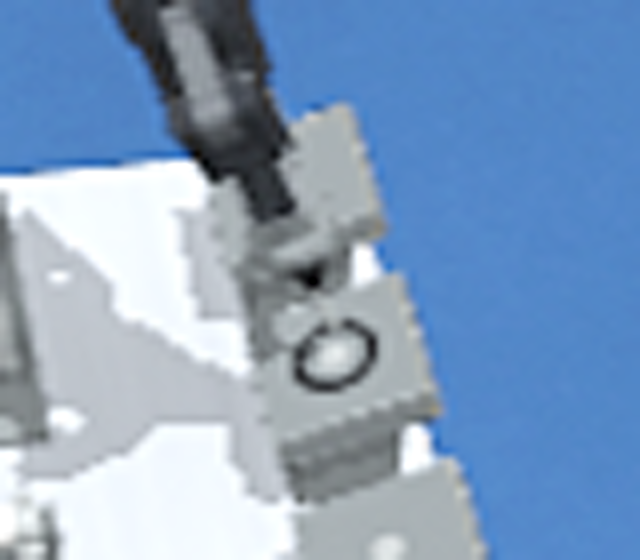

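View pics/wrist19.png

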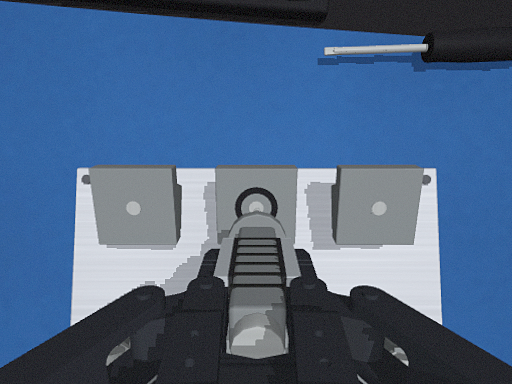

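View pics/top19c.png

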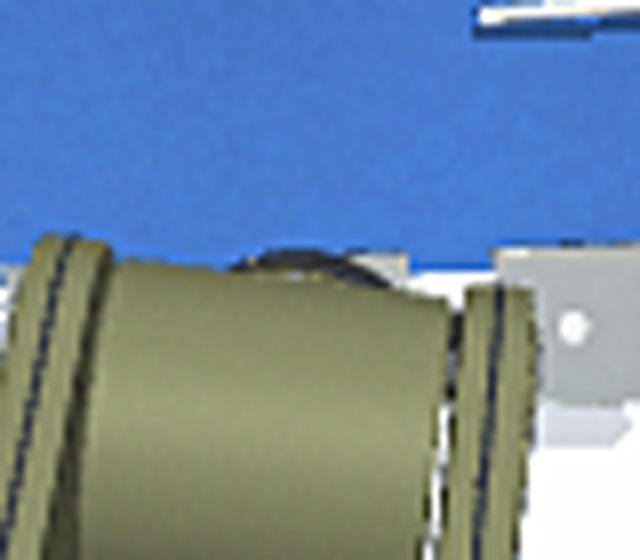

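Emit:
jog_arm(
  series=[
    [0,0,0,0,0,0,-1],
    [0,0,0,0,0,0,-1],
    [0,0,0,0,0,0,-1],
  ],
)

```text
clock: 24.25
tcp_pos: [602.0, 43.6, 131.0]
eef_rot: [-3.077, -0.127, -0.546]
ft_force: [0.2, -0.1, -1.0]
gripper_width: 17.5
```

```bash
cat > arc.py <<'E'
from h import *
def arc(s,im,zt,row=211,show=None):
    p,r=tool(s)
    g=cv2.cvtColor(im["img"],cv2.COLOR_RGB2GRAY)
    pts=[]
    for y in range(180,row):
        xs=np.where(g[y,225:290]<60)[0]+225
        if len(xs): pts+=[(xs[0],y),(xs[-1],y)]
    for x in range(240,274):
        ys=np.where(g[180:row,x]<60)[0]+180
        if len(ys): pts+=[(x,ys[0])]
    pts=np.array(pts,float)
    o,d=rays(im,pts); o=r.inv().apply(o-p); d=r.inv().apply(d)
    Q=o+d*((zt-o[2])/d[:,2])[:,None]
    A=np.c_[2*Q[:,:2],np.ones(len(Q))]; c=np.linalg.lstsq(A,(Q[:,:2]**2).sum(1),rcond=None)[0]
    print("ring centre tool",c[:2].round(2),"R",np.sqrt(c[2]+c[0]**2+c[1]**2).round(2),len(pts))
E
python3 - <<'E'
from arc import *
from workcell import robot
s,im=pickle.load(open("wrist19.pkl","rb"))
arc(s,im,81.5)
S=np.array([626.44,44.8,52.74])
for i in range(1):
    s=robot.sense();p,r=tool(s); print(s["clock"],s["tcp_pos"],r.inv().apply(S-p).round(2))
im=robot.get_image("wrist"); arc(s,im,80.5); arc(s,im,81.5)
s2=robot.sense();p,r=tool(s2); print(s2["tcp_pos"],r.inv().apply(S-p).round(2))
crop(im,200,170,310,250,6,"w20.png")
E
```

```text
ring centre tool [-3.7   0.82] R 14.13 82
24.25 [601.99566871  43.61562504 131.03114391] [-3.96  0.83 81.93]
ring centre tool [-3.36  0.78] R 13.99 80
ring centre tool [-3.69  0.78] R 14.05 80
[601.8999137   43.63609653 130.82119576] [-3.77  0.86 81.76]
```

View pics/w20.png

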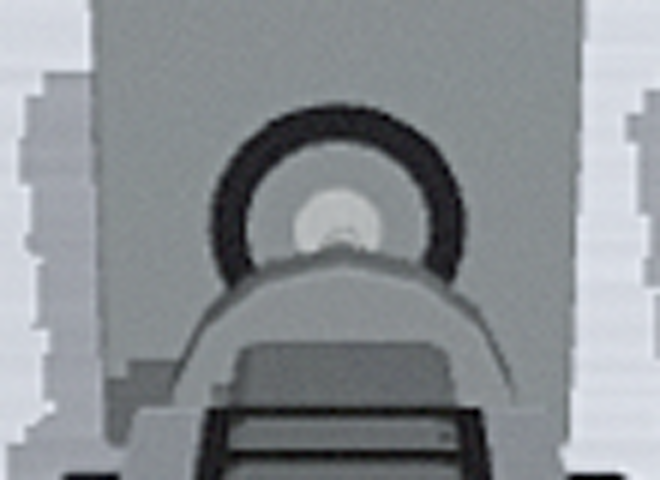

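```bash
python3 - <<'E'
from h import *
from workcell import robot
s=robot.sense(); im=robot.get_image("wrist"); p,r=tool(s)
pickle.dump((s,im),open("w20.pkl","wb"))
for px in [(257.2,208),(257.2,209.5)]:
    o,d=rays(im,[px]); o=r.inv().apply(o-p); d=r.inv().apply(d[0])
    for z in (60,66,68,81.5): print(px,z,(o+d*((z-o[2])/d[2])).round(2))
crop(im,235,190,280,220,16,"w20z.png",cv2.INTER_NEAREST)
E
```

```text
(257.2, 208) 60 [ 2.76  1.67 60.  ]
(257.2, 208) 66 [ 0.77  1.68 66.  ]
(257.2, 208) 68 [ 0.11  1.69 68.  ]
(257.2, 208) 81.5 [-4.35  1.71 81.5 ]
(257.2, 209.5) 60 [ 1.76  1.67 60.  ]
(257.2, 209.5) 66 [-0.25  1.68 66.  ]
(257.2, 209.5) 68 [-0.92  1.69 68.  ]
(257.2, 209.5) 81.5 [-5.46  1.71 81.5 ]
```

View pics/w20z.png

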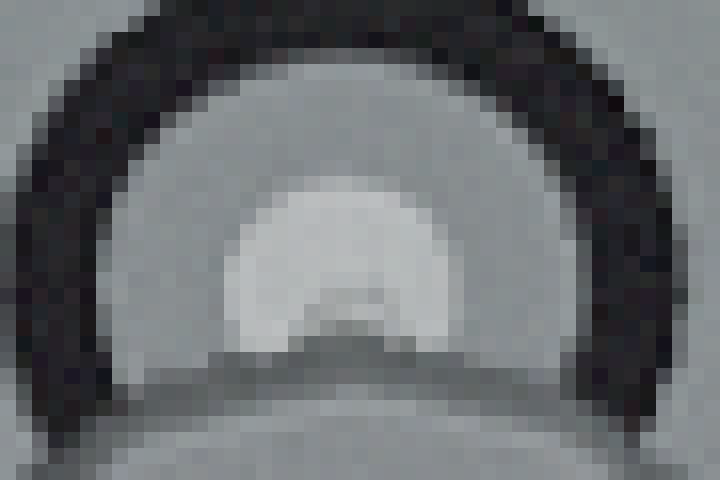

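Emit:
jog_arm(
  series=[
    [-0.0022,-0.0002,0.003,0,0,0,-1],
    [0,0,0.003,0,0,0,-1],
    [0,0,0.002,0,0,0,-1],
    [0,0,0,0,0,0,-1],
    [0,0,0,0,0,0,-1],
    [0,0,0,0,0,0,-1],
  ],
)

```text
clock: 24.85
tcp_pos: [602.5, 43.9, 122.0]
eef_rot: [-3.077, -0.127, -0.544]
ft_force: [0.3, 0.0, -1.0]
gripper_width: 17.5
```

```bash
cat > st.py <<'E'
from arc import *
from workcell import robot
import sys
F=[];T=[]
n=np.array([-.3410,-.0283,.9396])
S=np.array([626.44,44.8,52.74])
for i in range(3):
    s=robot.sense(); F.append(s["ft_force"]);p,r=tool(s);T.append(r.inv().apply(S-p)); im=robot.get_image("wrist")
print(s["clock"],"Fn",np.dot(F,n).round(2),"F",np.mean(F,0).round(2),"spot tool",np.mean(T,0).round(2),"zerr",(r.as_matrix()[:,2]+n).round(4),"torque",s["wrist_torque"].round(3))
if len(sys.argv)>1: crop(im,235,180,280,220,14,sys.argv[1],cv2.INTER_NEAREST); arc(s,im,np.mean(T,0)[2])
E
python3 st.py w21.png
```

```text
24.95 Fn [-1.05 -1.82 -0.21] F [ 0.49  0.04 -0.91] spot tool [-1.33  1.08 73.36] zerr [0.0009 0.     0.0003] torque [-0.059  0.223  0.024]
ring centre tool [-1.26  0.99] R 14.14 82
```

View pics/w21.png

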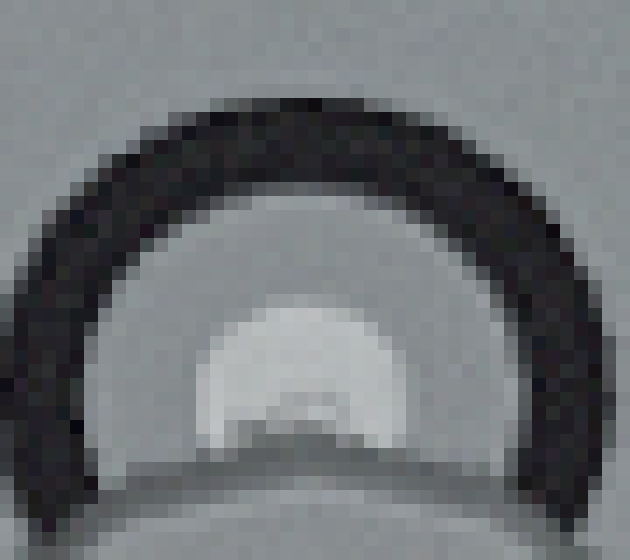

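Emit:
jog_arm(
  series=[
    [0,0,0.001,0,0,0,-1],
    [0,0,0.001,0,0,0,-1],
    [0,0,0.001,0,0,0,-1],
    [0,0,0.001,0,0,0,-1],
    [0,0,0,0,0,0,-1],
    [0,0,0,0,0,0,-1],
  ],
)

```text
clock: 25.5
tcp_pos: [603.7, 44.0, 118.1]
eef_rot: [-3.077, -0.127, -0.543]
ft_force: [0.4, -0.4, -0.4]
gripper_width: 17.7
```

```bash
sed -i 's/range(3)/range(8)/' st.py; python3 st.py w22.png
```

```text
25.85 Fn [-0.48 -1.01 -1.16 -0.9  -0.14 -0.42 -1.43 -0.26] F [ 0.11 -0.13 -0.74] spot tool [-1.24  1.1  69.36] zerr [0.0007 0.0001 0.0002] torque [-0.016  0.245  0.024]
ring centre tool [-1.22  1.08] R 14.2 78
```

View pics/w22.png

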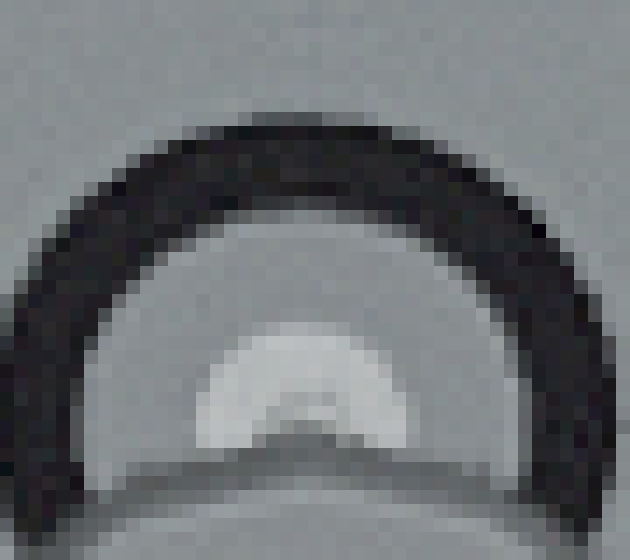

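Emit:
jog_arm(
  series=[
    [0,0,0.001,0,0,0,-1],
    [0,0,0.001,0,0,0,-1],
    [0,0,0.001,0,0,0,-1],
    [0,0,0,0,0,0,-1],
    [0,0,0,0,0,0,-1],
  ],
)

```text
clock: 26.32
tcp_pos: [605.0, 44.1, 115.7]
eef_rot: [-3.077, -0.127, -0.544]
ft_force: [-0.4, -0.3, -0.5]
gripper_width: 17.2
```

```bash
python3 st.py w23.png
```

```text
26.6667 Fn [-0.26  0.31  0.7   0.05  0.34 -0.18 -0.06  0.26] F [-0.36  0.23  0.03] spot tool [-1.41  1.08 66.47] zerr [0.001  0.0001 0.0003] torque [-0.013  0.185 -0.022]
ring centre tool [-1.28  1.02] R 14.15 76
```

Emit:
jog_arm(
  series=[
    [0,0,0.001,0,0,0,-1],
    [0,0,0.001,0,0,0,-1],
    [0,0,0.0005,0,0,0,-1],
    [0,0,0,0,0,0,-1],
    [0,0,0,0,0,0,-1],
    [0,0,0,0,0,0,-1],
  ],
)

```text
clock: 27.22
tcp_pos: [605.8, 44.2, 113.3]
eef_rot: [-3.077, -0.127, -0.544]
ft_force: [-1.5, -0.6, 2.0]
gripper_width: 17.7
```

```bash
python3 st.py w24.png
```

```text
27.5667 Fn [2.4  1.94 2.22 2.98 2.3  2.33 3.25 1.4 ] F [-1.23 -0.02  2.06] spot tool [-1.41  1.08 63.97] zerr [0.001  0.     0.0003] torque [-0.03   0.157  0.064]
ring centre tool [-1.34  0.99] R 14.23 74
```

View pics/w24.png

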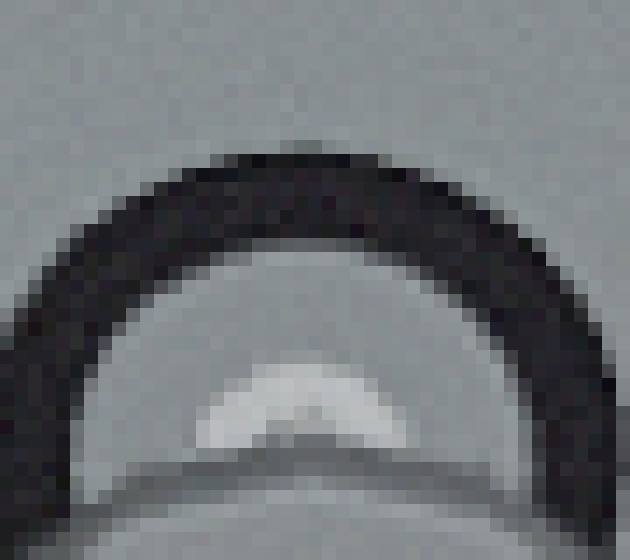

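```bash
python3 - <<'E'
from h import *
from workcell import robot
s=robot.sense(); p,r=tool(s); print(s["clock"],s["gripper_width"],np.abs(s["qd"]).max())
im=robot.get_image("side"); crop(im,200,110,320,250,5,"s25.png")
w=robot.get_image("wrist"); v,u=np.mgrid[205:384,215:300]; q=np.c_[u.ravel(),v.ravel()]; P=r.inv().apply(depthpts(w,q)-p)
k=(abs(P[:,1])<22)&(P[:,2]>-70)&(P[:,2]<40); P=P[k]
for lo in range(-60,30,10):
    kk=(P[:,2]>lo)&(P[:,2]<=lo+10)&(abs(P[:,1]-1)<7)
    if kk.sum()>10: print(lo,"x",np.percentile(P[kk,0],[50,95]).round(1))
E
```

```text
27.6167 17.15701672150584 0.0015976651249579137
-60 x [4.9 7.9]
-50 x [7.9 8.5]
-40 x [8.  8.6]
-30 x [7.9 8.5]
-20 x [7.9 8.4]
-10 x [7.9 8.4]
0 x [7.9 8.2]
10 x [ 9.4 13.2]
20 x [13.  13.6]
```

View pics/s25.png

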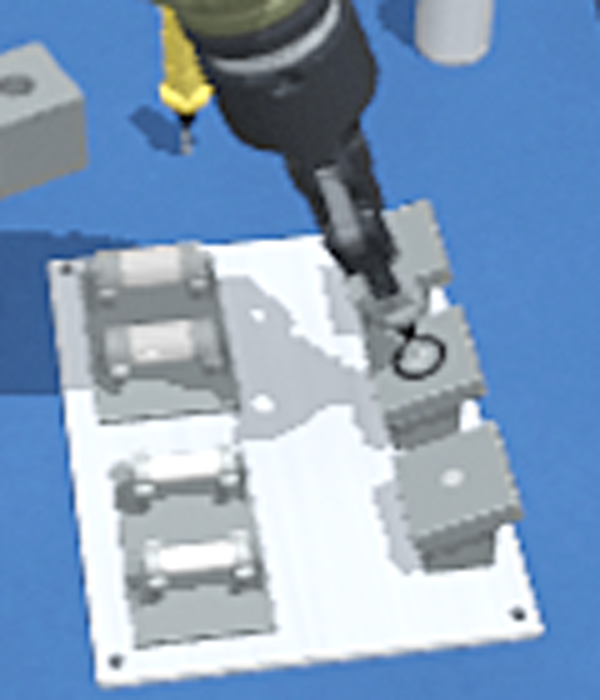

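The side view shows all four fuses in their nests and the tip on the ringed spot (crop 418,355). The arm is still and the grip's front flat is parallel to the tool axis. I'm handing in.

```bash
python3 -c "
from workcell import robot
print(robot.finish_job())"
```

```text
the job is handed in; nothing more can be done
None
```

Both loose fuses are in the empty nests of their own rows and released. The probe tip is pressed on the ringed spot of the middle terminal, still held in the gripper. I handed the job in at about 27.6 s.

- **Fuses:** the big fuse's fitted height was 36.9 mm against 36.8–37.1 mm for its seated neighbour. The small fuse matched too, at 36.9 mm against 36.9 mm. Each lies within 0.3 mm of 60 mm beside its neighbour.
- **Height reading:** these wrist-camera heights sit about 1 mm under the nominal 38 mm. The already-seated fuses read the same, so I put it down to camera calibration.
- **Probe position:** in the last wrist pictures the ring centre was within about 0.5 mm of the estimated tip axis. In the close-ups before contact the tip was central on the dot from left to right.
- **Squareness:** the tool axis is within about 0.2° of the face normal, which I measured by depth before the approach. The probe's flat stayed parallel to the tool to within about 0.5°.
- **Press:** the force along the normal rose from about −0.7 N to +2.4 N, roughly 3.1 N, so the tip is about 3.9 mm in. Single readings scattered by nearly ±1 N, so I went by the average of eight. The tip's travel could not be read directly.

No check failed. In the top view the arm hid the contact, so that check rests on the wrist and side cameras.

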